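# Load the dead-weight tester

### The job

Load the tester: slide each flat bar weight out over the front edge of its slotted plinth so that you can grip it, and stack all the bars flat and centred on the tester's load table, one on another, lying along its shorter side. Then swing the hook's sprung keeper open, lift the hook weight off its hook and stand it upright on the middle of the stacked bars, and finally snap the keeper shut over the empty hook. Leave the gauge, oil bottle and spanner where they are.

Things in the scene. Friction and masses are not known exactly. Their poses are not given: they have to be found in the camera images.
- plinth: fixed dark wooden block, 200 mm long (x), 268 mm wide (y), top 55 mm above the bench. Three slots run along its x, 68 mm wide, floor at 55 mm, centres at y = +84, 0, -84 mm, between four wooden ribs 16 mm wide and 6 mm high, open at both ends. Front end at x = -100 mm (towards the robot). Origin: centre of the underside
- bar0: flat steel bar weight in a slot of the plinth, 130 (x) by 60 (y) by 6 mm thick, 0.37 kg; may be absent. Origin: its centre (either face may be up). Only 4 mm is free beside it and it is level with the ribs, so it can be gripped across its 60 mm width only where it sticks out past the front end. It slides easily when pushed on its rear end
- bar1: as bar0
- bar2: as bar0
- tester: fixed tester head on the bench: green base, column, and on top a flat aluminium load table 120 mm (x) by 190 mm (y) with its upper face 90 mm above the bench. Bars are to lie with their length along its x (the shorter side). Origin: centre of the underside
- table_top (a point): centre of the upper face of the load table; axes as the tester's
- hookstand: fixed steel stand. Its post (14 mm square) stands at the origin (bench level); a round hook arm 10 mm thick runs 85 mm from it towards the stand's -x, centre line at z = 165 mm, and ends in an upturned tip, top at z = 186 mm. Base plate 110 by 100 by 12 mm. Behind the post (+x, -y) the keeper's small spring strut sticks out 36 mm at keeper height
- hook_seat (a point): top of the hook arm where the bail of the weight hangs, 55 mm from the post towards the stand's -x, 170 mm above the bench
- keeper (a joint): brass arm, 95 mm long, 8 wide, 10 high, on a vertical pivot on top of the post, centre line at z = 195 mm. 0 rad = shut: lies over the hook arm (stand's -x) so the bail cannot lift past the tip. Swings level towards the stand's +y, stops at 1.4 rad = open. An over-centre spring (2 N at its middle) snaps it to the stop on its side of 0.6 rad; it stays there. Push its side with closed fingers
- keeper_tip (a point): free end of the keeper arm, 95 mm from its pivot, on its centre line
- weight: steel hook weight, 0.7 kg, 100 mm high: round body 56 mm in diameter, 40 high, cone up to 50, and a rigid bail of 12 mm flat bar, 50 mm wide over its legs (along y), top bar 8 thick, top at 100 mm; opening 34 wide, from 50 to 92 mm. Origin: centre of its foot. The bail hangs on the hook arm, across it; grip its 50 mm width from above with the hook arm between the fingers
- gauge: bystander: black pressure gauge lying on its back, 100 mm in diameter, 30 mm high. Origin: centre of the underside
- oil: bystander: closed white oil bottle, 60 mm in diameter, 150 mm high. Origin: centre of the underside
- spanner: bystander: steel spanner 180 mm long lying on the bench. Origin: its middle, underside
Things that resemble listed ones, but are neither listed nor needed, are in the scene too. Leave any blue look-alike of the bar0 alone. What is shaped like the tester but blue is not meant.

How it is judged:
On the way, in this order (a step that is already met when the one before it is completed fails the run):
1. the keeper is swung open while the weight still hangs on the hook (value of joint keeper above 1.1 rad and distance between weight and hookstand below 0.13 m and z of weight in the frame of hookstand above 0.068 m), for 0.2 s.
2. the weight is off the hook and clear of its stand (horizontal distance between weight and hookstand above 0.13 m), for 0.1 s.
At the end, for the whole second after the job is handed in: Every bar lies flat and at rest in one stack on the load table, within 15 mm of its centre along both axes and 0.15 rad of its length; the weight stands upright and still on the bars, within 18 mm of the table centre; the keeper is shut (under 0.1 rad) (x of bar0 in the frame of table_top between -0.015 and 0.015 m and y of bar0 in the frame of table_top between -0.015 and 0.015 m and z of bar0 in the frame of table_top between 0 and 0.02 m and (angle between bar0's own z axis and vertical below 0.06 rad or angle between bar0's own z axis and vertical above 3.08 rad) and angle between the x axis of each of bar0, bar1, bar2 and the x axis of table_top, either way round below 0.15 rad and linear speed of each of bar0, bar1, bar2, weight below 0.01 m/s and x of bar1 in the frame of table_top between -0.015 and 0.015 m and y of bar1 in the frame of table_top between -0.015 and 0.015 m and z of bar1 in the frame of table_top between 0 and 0.02 m and (angle between bar1's own z axis and vertical below 0.06 rad or angle between bar1's own z axis and vertical above 3.08 rad) and x of bar2 in the frame of table_top between -0.015 and 0.015 m and y of bar2 in the frame of table_top between -0.015 and 0.015 m and z of bar2 in the frame of table_top between 0 and 0.02 m and (angle between bar2's own z axis and vertical below 0.06 rad or angle between bar2's own z axis and vertical above 3.08 rad) and horizontal distance between weight and table_top below 0.018 m and angle between weight's own z axis and vertical below 0.06 rad and z of weight in the frame of table_top between 0.009 and 0.022 m and (contact force between weight and bar0 above 2 N or contact force between weight and bar1 above 2 N or contact force between weight and bar2 above 2 N) and value of joint keeper below 0.1 rad); the robot touches nothing.
It fails at once if the gauge is moved more than 30 mm (distance of gauge from where it was at the start of the episode above 0.03 m).
It fails at once if the oil is moved more than 30 mm (distance of oil from where it was at the start of the episode above 0.03 m).
It fails at once if the spanner is moved more than 30 mm (distance of spanner from where it was at the start of the episode above 0.03 m).
Of bar0, bar1, bar2 only 2 to 3 are there at a start; the rules pass over those that are not, and their reading is None.
At some moment in a run one of bar0, bar1, bar2 may be knocked a few centimetres aside while the robot is not near it.
It also fails if it takes over 210 s, if anything falls off the work surface, if the arm or the gripper's body presses on something with over 40 N, if the wrist force passes 120 N, or if a joint passes its speed limit or range.

### The arm

A 6-joint arm with a two-finger parallel gripper is mounted at the origin on the work surface. World frame = base frame: x ahead of the robot, y to its left, z up, the work surface at z = 0. Lengths are in m, angles in rad, forces in N, time in s.
With the tool pointing down it reaches from about 0.425 to 0.95 m from the base axis. Payload 3.5 kg.
Tool frame: the origin (TCP) lies midway between the tips of the shut fingers; the grasp point (between the pads) lies 19 mm behind it; z points along the fingers, y is the direction in which the jaws open and shut (so a half turn about z gives the same grasp; the last joint's range is limited). The gripper opens to 85 mm and grips with 20 to 120 N. Pads are 22 mm wide; open, the fingers measure 114 mm over their backs; the gripper's body (76 mm by 85 mm) begins 54 mm behind the grasp point. The pads swing forward as they close: fully open they stand 13 mm farther back than shut.
Start: joints at [-1.281, 0.286, 1.577, -0, 1.279, -0.15], TCP at [0.287, -0.611, 0.231] pointing down, gripper open.
Joint ranges: [-2.77, 2.77], [-0.9, 2.22], [0.21, 2.48], [-1.53, 4.67], [0.24, 2.81], [-2.84, 2.84]. Speed limits (rad/s): [2.79, 2.79, 3.14, 3.14, 3.14, 3.14].

### API

Orientations are given as a unit quaternion [x, y, z, w].
In Python, from plant import * gives the robot as it stands.
- The arm moves only by the shell command python3 -m jog 'ROWS' [FORCE]. ROWS is a JSON object of lists of equal length, an entry for each row: "travel": the shift along the world's x, y, z in mm, a list of three; "dr": the turn, a rotation vector about the world's x, y, z in degrees, a list of three; "jaw": the closure in counts, from 0 (fully open) to 255 (shut). In form: {"travel": [[x, y, z], ...], "dr": [[wx, wy, wz], ...], "jaw": [jaw, ...]}. A call has 1 to 5 rows; each row shifts and turns the commanded pose from where the row before left it; what a row does not reach is not made up. A row lasts 1/12 s, in which the tool goes at most 41.7 mm and 7.16 degrees, less where a joint would pass 70% of its speed; a pose out of reach is approached as far as the arm can. A call is refused whole if a number of a shift passes 41.7 or a number of a turn 7.16, either way. A call with a gripper value outside its range is refused whole. The fingers move at their own pace and stop on an object; FORCE is the grip in N (left out, the last holds). Time passes only in rows, so rows that do not move let the fingers close. It gives the time, the measured TCP pose, the force and the opening at its end, in the units of the state.
- get_state(): the state, without advancing time (a new reading comes with each control period).
- read_camera(name): name is "scene" or "top" or "wrist"; returns the picture (480x640x3 uint8, red, green, blue); there is no depth.
- camera_info(name): a dict with "K" (3x3 intrinsics, pixels), "R" (3x3) and "t" (3): a world point X has camera coordinates R X + t; the wrist camera has in their place "mount" (4x4, takes a point from camera to tool coordinates, whose origin is the TCP and whose axes are the flange's). Camera axes: x right, y down, z forward; pixel columns grow to the right and rows downward; lengths in m; the calibration is good to about 2 mm. A picture is of the moment at which its call begins: read the wrist's pose just before it. camera_info takes no time and is no camera call.
- sign_off(): hands the job in, once; it reports no verdict.
The state is a dict: "time": time; "qpos": joint angles; "dq": joint speeds; "joint_efforts": joint torques, N m; "eef_pos": TCP position; "tcp_rot": TCP orientation; "contact_force": force on the tool from outside, world axes, zero at the start; "wrist_torque": the same for the moment, N m; "opening": opening from 0.0 (shut) to 1.0 (fully open).
Only numpy, scipy, OpenCV 4.12 (cv2) and the standard library are available. Lean on these libraries where they do the work, as an engineer would, in place of code of your own. Each camera call takes 0.05 s, during which the arm holds its last target. There are 200 camera calls.

## Working session

There is one attempt and no reset: what is moved stays moved. The work goes in short steps, Python scripts to look and compute and a shell command to move; the robot and the scene stay as the last step left them, time stands still between calls to the robot, and variables do not carry over. Pictures are saved under pics/ and viewed, about 12 in all and at most 16, crops included, and the job is handed in when it is done.

```bash
ls; mkdir -p pics; python3 - <<'E'
from plant import *
import cv2,json
s=get_state();print({k:(s[k]) for k in('time','eef_pos','tcp_rot','contact_force','opening')})
for n in('scene','top'):
    im=read_camera(n);cv2.imwrite(f'pics/{n}0.png',im[:,:,::-1]);c=camera_info(n);print(n,c)
print(camera_info('wrist'))
E
```

```text
pics
{'time': 0.0, 'eef_pos': array([ 0.28722314, -0.61012033,  0.22992535]), 'tcp_rot': array([ 9.75917856e-01,  2.18135169e-01, -8.56338354e-05, -1.17440859e-03]), 'contact_force': array([-0.45883378, -0.08653996, -0.32381166]), 'opening': 0.9965868371275054}
scene {'K': array([[505.94274333,   0.        , 322.63321418],
       [  0.        , 505.94274333, 234.16219754],
       [  0.        ,   0.        ,   1.        ]]), 'R': array([[ 0.70889681,  0.70530132,  0.00392016],
       [ 0.5933475 , -0.59334895, -0.54394464],
       [-0.38131884,  0.38792663, -0.83911195]]), 't': array([-0.43811725, -0.23469187,  1.62187216])}
top {'K': array([[578.43266378,   0.        , 315.50877369],
       [  0.        , 578.43266378, 235.00551504],
       [  0.        ,   0.        ,   1.        ]]), 'R': array([[ 0.02096662, -0.99975332,  0.00732763],
       [-0.98719756, -0.02186133, -0.15799701],
       [ 0.15811823, -0.00392115, -0.9874124 ]]), 't': array([0.01781849, 0.57073727, 1.35983666])}
{'K': array([[346.3219164 ,   0.        , 323.21485783],
       [  0.        , 346.3219164 , 243.46166859],
       [  0.        ,   0.        ,   1.        ]]), 'mount': array([[-2.69076434e-04, -9.51719848e-01, -3.06967846e-01,
         7.93574574e-02],
       [ 9.99999960e-01, -2.82337045e-04, -1.20746607e-06,
        -6.87633085e-04],
       [-8.55192254e-05, -3.06967835e-01,  9.51719886e-01,
        -1.43262605e-01],
       [ 0.00000000e+00,  0.00000000e+00,  0.00000000e+00,
         1.00000000e+00]])}
```

View pics/scene0.png

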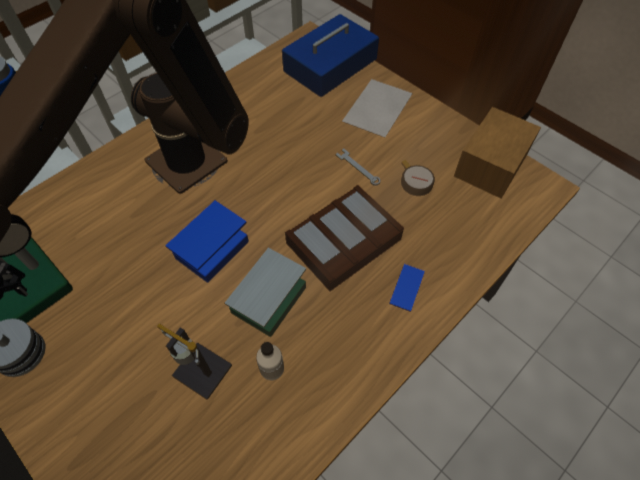

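View pics/top0.png

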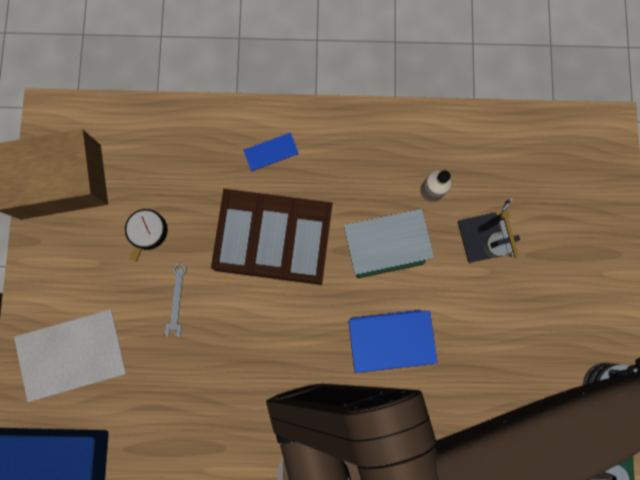

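The scene picture shows the brown plinth with three grey bars at about (345,235), the green tester with its aluminium table at (266,290), the hook stand with its weight at (195,355), oil (269,360), gauge (418,180) and spanner (358,167).
- **Testers:** in the top view, the one at (390,242) has a grey table on a green base and fits. The one at (393,341) is blue and is not meant.
- **Bars:** grey ones at (236,237), (272,239) and (307,247) lie in the slots. The blue one at (271,151) is a look-alike.

```bash
cat > h.py <<'E'
from plant import *
import numpy as np,cv2
from scipy.spatial.transform import Rotation as Ro
def cam(n):
    c=camera_info(n)
    if n!='wrist': return c['K'],c['R'],c['t']
    s=get_state();T=np.eye(4);T[:3,:3]=Ro.from_quat(s['tcp_rot']).as_matrix();T[:3,3]=s['eef_pos']
    M=np.linalg.inv(T@c['mount']);return c['K'],M[:3,:3],M[:3,3]
def ray(n,uv,z,c=None):
    K,R,t=c or cam(n);uv=np.atleast_2d(uv).astype(float)
    d=(np.linalg.inv(K)@np.c_[uv,np.ones(len(uv))].T).T@R;o=-R.T@t
    return o+d*((z-o[2])/d[:,2])[:,None]
def proj(n,X,c=None):
    K,R,t=c or cam(n);p=(K@(R@np.atleast_2d(X).T+t[:,None])).T;return p[:,:2]/p[:,2:]
def grab(n,f):
    c=cam(n);im=read_camera(n);cv2.imwrite(f'pics/{f}.png',im[:,:,::-1]);return im,c
def st():
    s=get_state();r=Ro.from_quat(s['tcp_rot']).as_matrix()
    print('t%.2f'%s['time'],'tcp',(s['eef_pos']*1000).round(1),'yaxis yaw',np.degrees(np.arctan2(r[1,1],r[0,1])).round(1),'tilt',np.degrees(r[:2,2]).round(2),'F',s['contact_force'].round(1),'op',round(s['opening'],3));return s
def rects(n,mask,z,c,amin=150,box=None):
    mask=mask.astype(np.uint8)
    if box: m=np.zeros_like(mask);x0,y0,x1,y1=box;m[y0:y1,x0:x1]=mask[y0:y1,x0:x1];mask=m
    for k in cv2.findContours(mask,cv2.RETR_EXTERNAL,cv2.CHAIN_APPROX_NONE)[0]:
        if cv2.contourArea(k)<amin: continue
        P=ray(n,k[:,0,:],z,c)[:,:2]*1000;(cx,cy),(w,h),a=cv2.minAreaRect(P.astype(np.float32))
        if w<h: w,h,a=h,w,a+90
        u=k[:,0,:].mean(0).round()
        print(n,u,'c',round(cx,1),round(cy,1),'L',round(w,1),'W',round(h,1),'yaw',round((a+90)%180-90,1))
E
python3 - <<'E'
from h import *
im=cv2.imread('pics/top0.png');c=cam('top');hsv=cv2.cvtColor(im,cv2.COLOR_BGR2HSV)
g=(hsv[:,:,1]<60)&(hsv[:,:,2]>110)
rects('top',g,.061,c,box=(215,190,335,285))
rects('top',g,.09,c,box=(340,200,440,280))
dark=(hsv[:,:,2]<75);
rects('top',dark|g,.061,c,box=(200,180,338,292),amin=2000)
br=(hsv[:,:,0]>15)&(hsv[:,:,0]<28)&(hsv[:,:,1]>140)&(hsv[:,:,2]>110)
rects('top',br,.2,c,amin=20,box=(480,190,540,270))
ims=cv2.imread('pics/scene0.png')
a=cv2.resize(im[180:280,430:560],None,fx=5,fy=5,interpolation=2);b=cv2.resize(ims[310:410,140:270],None,fx=5,fy=5,interpolation=2)
cv2.imwrite('pics/crop1.png',np.hstack([a,b])[:, :1300:1])
x=np.hstack([a,b]);cv2.imwrite('pics/crop1.png',cv2.resize(x,(800,308)))
E
```

```text
top [306. 247.] c 539.5 52.3 L 127.1 W 58.3 yaw -5.9
top [271. 238.] c 558.0 135.7 L 127.0 W 58.3 yaw -6.3
top [235. 237.] c 560.3 222.0 L 127.1 W 58.1 yaw -5.8
top [388. 241.] c 552.9 -140.9 L 191.1 W 121.1 yaw -76.9
top [272. 236.] c 563.6 135.6 L 266.0 W 200.4 yaw 83.7
top [511. 233.] c 558.6 -394.0 L 100.2 W 13.4 yaw 15.3
```

View pics/crop1.png

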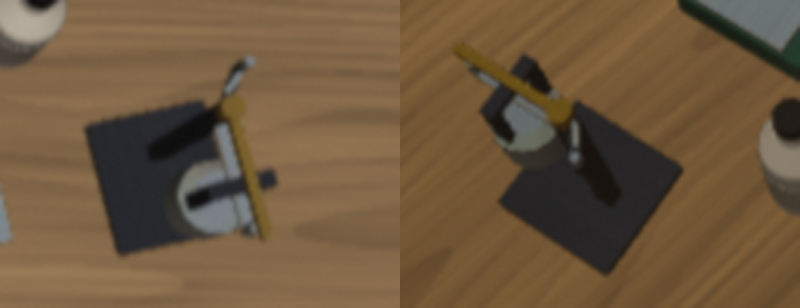

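The crop shows the keeper shut over the weight's bail: brass arm from pivot (232,105) to tip (264,236). The weight hangs on the robot's side of the post, and the strut is at (250,62). The plinth is at (563.6,135.6) with yaw -6.2°, the table at (553,-141) with yaw 13.1°. I'm moving behind the right bar.

```bash
python3 -m jog '{"travel":[[0,0,35],[0,0,35],[18,34,0],[18,34,0],[18,34,0]],"dr":[[0,0,0],[0,0,0],[0,0,0],[0,0,0],[0,0,0]],"jaw":[255,255,255,255,255]}'
python3 -m jog '{"travel":[[18,34,0],[18,34,0],[18,34,0],[18,34,0],[18,34,0]],"dr":[[0,0,-6.3],[0,0,-6.3],[0,0,-6.3],[0,0,-6.3],[0,0,-6.3]],"jaw":[255,255,255,255,255]}'
python3 -m jog '{"travel":[[18,34,0],[18,34,0],[18,34,0],[18,34,0],[18,34,0]],"dr":[[0,0,0],[0,0,0],[0,0,0],[0,0,0],[0,0,0]],"jaw":[255,255,255,255,255]}'
python3 -m jog '{"travel":[[18,34,0],[18,34,0],[18,34,0],[18,34,0],[18,34,0]],"dr":[[0,0,0],[0,0,0],[0,0,0],[0,0,0],[0,0,0]],"jaw":[255,255,255,255,255]}'
python3 -m jog '{"travel":[[18,34,0],[0,0,0],[0,0,0]],"dr":[[0,0,0],[0,0,0],[0,0,0]],"jaw":[255,255,255]}'
python3 -c "
from h import *
st();grab('wrist','w1')"
```

```text
time: 0.52
eef_pos: [0.3415, -0.508, 0.3016]
tcp_rot: [0.976, 0.217, 0.0, 0.0]
contact_force: [1.3, -0.2, 0.1]
opening: 0.3
time: 0.93
eef_pos: [0.4317, -0.3368, 0.3008]
tcp_rot: [0.998, -0.058, -0.0, -0.0]
contact_force: [0.7, -0.2, -0.3]
opening: 0.002
time: 1.35
eef_pos: [0.5217, -0.1668, 0.3009]
tcp_rot: [0.998, -0.055, -0.0, -0.0]
contact_force: [1.0, 0.2, -0.1]
opening: -0.001
time: 1.77
eef_pos: [0.6117, 0.0032, 0.3008]
tcp_rot: [0.998, -0.055, -0.0, 0.0]
contact_force: [0.6, -1.0, 0.8]
opening: -0.004
time: 2.02
eef_pos: [0.6295, 0.0373, 0.3002]
tcp_rot: [0.999, -0.053, -0.001, 0.0]
contact_force: [0.4, -0.6, -1.0]
opening: -0.002
t2.02 tcp [629.5  37.3 300.2] yaxis yaw -96.1 tilt [-0.11 -0.  ] F [ 0.4 -0.6 -1. ] op -0.002
```

```bash
python3 -m jog '{"travel":[[3,6.5,-40],[0,0,-40],[0,0,-40],[0,0,-40],[0,0,-40]],"dr":[[0,0,0],[0,0,0],[0,0,0],[0,0,0],[0,0,0]],"jaw":[255,255,255,255,255]}'
python3 -m jog '{"travel":[[0,0,-30],[0,0,-12],[0,0,0],[-8,0.9,0],[-12,1.3,0]],"dr":[[0,0,0],[0,0,0],[0,0,0],[0,0,0],[0,0,0]],"jaw":[255,255,255,255,255]}'
python3 -m jog '{"travel":[[-12,1.3,0],[-12,1.3,0],[-12,1.3,0],[-12,1.3,0],[-10,1.1,0]],"dr":[[0,0,0],[0,0,0],[0,0,0],[0,0,0],[0,0,0]],"jaw":[255,255,255,255,255]}'
python3 -m jog '{"travel":[[-8,0.9,0],[0,0,0],[0,0,40],[0,0,20]],"dr":[[0,0,0],[0,0,0],[0,0,0],[0,0,0]],"jaw":[255,255,255,255]}'
python3 -c "
from h import *
st()
im,c=grab('top','top1');im=im[:,:,::-1];hsv=cv2.cvtColor(np.ascontiguousarray(im),cv2.COLOR_BGR2HSV)
g=(hsv[:,:,1]<60)&(hsv[:,:,2]>110)
rects('top',g,.061,c,box=(215,190,335,305))"
```

```text
time: 2.48
eef_pos: [0.6317, 0.0401, 0.0998]
tcp_rot: [0.998, -0.056, 0.0, 0.0]
contact_force: [0.5, -0.4, 0.2]
opening: 0.001
time: 2.9
eef_pos: [0.6135, 0.0427, 0.061]
tcp_rot: [0.998, -0.056, 0.002, 0.0]
contact_force: [0.5, -0.0, -1.0]
opening: -0.002
time: 3.32
eef_pos: [0.5545, 0.0497, 0.0611]
tcp_rot: [0.998, -0.055, 0.002, 0.0]
contact_force: [0.3, -0.4, 2.5]
opening: -0.0
time: 3.65
eef_pos: [0.5466, 0.051, 0.1212]
tcp_rot: [0.998, -0.055, 0.0, -0.0]
contact_force: [1.6, 0.4, 0.4]
opening: 0.0
t3.65 tcp [546.6  51.  121.2] yaxis yaw -96.3 tilt [0.03 0.  ] F [1.6 0.4 0.4] op 0.0
top [265. 237.] c 559.8 151.4 L 127.0 W 26.4 yaw -6.4
top [235. 237.] c 560.2 222.1 L 127.3 W 58.4 yaw -6.0
```

View pics/top1.png

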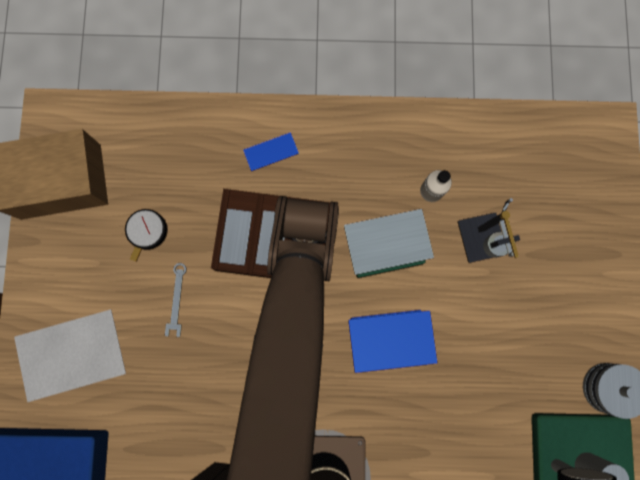

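```bash
python3 -m jog '{"travel":[[-10,1,40],[-10,1,40],[-10,1,40],[0,0,0]],"dr":[[0,0,0],[0,0,0],[0,0,0],[0,0,0]],"jaw":[255,255,255,255]}'
python3 -c "
from h import *
st()
im,c=grab('wrist','w2')"
```

```text
time: 4.03
eef_pos: [0.5197, 0.054, 0.2492]
tcp_rot: [0.998, -0.055, 0.008, 0.0]
contact_force: [0.8, -0.2, 1.6]
opening: -0.003
t4.03 tcp [519.7  54.  249.2] yaxis yaw -96.3 tilt [ 0.9  -0.07] F [ 0.8 -0.2  1.6] op -0.003
```

View pics/w2.png

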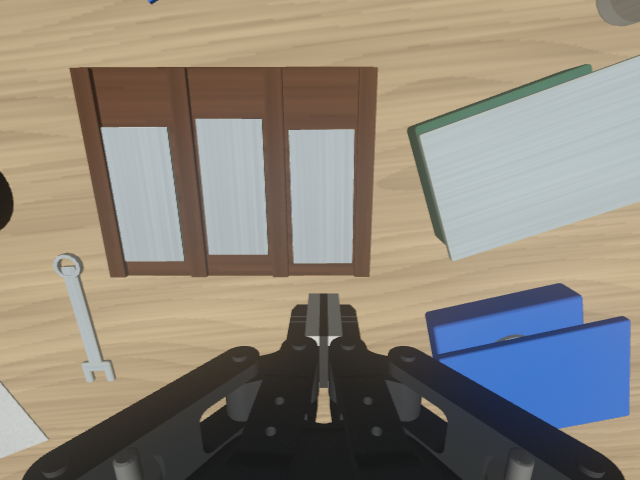

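The wrist picture shows all three bars still inside the slots, with rear ends at v≈120–130. The fingers passed just above the right bar at z=61, so I need to go about 4 mm lower.

```bash
python3 -m jog '{"travel":[[28,-2,0],[28,-3,0],[28,-3,0],[28,-3,0],[0,0,0]],"dr":[[0,0,0],[0,0,0],[0,0,0],[0,0,0],[0,0,0]],"jaw":[255,255,255,255,255]}'
python3 -c "
from h import *
st()
im,c=grab('top','top2')
im,c=grab('wrist','w3');hsv=cv2.cvtColor(im,cv2.COLOR_RGB2HSV)
g=(hsv[:,:,1]<40)&(hsv[:,:,2]>110)
rects('wrist',g,.061,c,amin=1500)"
```

```text
time: 4.5
eef_pos: [0.6312, 0.0421, 0.2366]
tcp_rot: [0.998, -0.056, -0.001, 0.0]
contact_force: [-0.9, -1.0, 0.2]
opening: -0.001
t4.50 tcp [631.2  42.1 236.6] yaxis yaw -96.4 tilt [-0.08 -0.  ] F [-0.9 -1.   0.2] op -0.001
wrist [322. 275.] c 570.9 51.6 L 67.4 W 60.7 yaw -4.9
wrist [155. 299.] c 559.9 224.4 L 130.1 W 60.7 yaw -6.0
wrist [239. 292.] c 558.1 137.7 L 130.4 W 60.9 yaw -6.4
wrist [535. 276.] c 539.2 -155.6 L 209.4 W 134.9 yaw -76.7
```

```bash
python3 -m jog '{"travel":[[1,1.5,-40],[0,0,-40],[0,0,-40],[0,0,-40],[0,0,0]],"dr":[[0,0,0],[0,0,0],[0,0,0],[0,0,0],[0,0,0]],"jaw":[255,255,255,255,255]}'
python3 -m jog '{"travel":[[0,0,-10],[0,0,-5],[0,0,0],[0,0,0]],"dr":[[0,0,0],[0,0,0],[0,0,0],[0,0,0]],"jaw":[255,255,255,255]}'
```

```text
time: 5.02
eef_pos: [0.6209, 0.0454, 0.069]
tcp_rot: [0.998, -0.055, -0.01, -0.0]
contact_force: [-1.5, 0.0, -1.4]
opening: -0.0
time: 5.35
eef_pos: [0.6311, 0.0446, 0.0671]
tcp_rot: [0.998, -0.055, 0.002, 0.0]
contact_force: [0.3, 0.1, 0.1]
opening: 0.0
```

```bash
python3 -m jog '{"travel":[[0,0,-5],[0,0,-5],[0,0,0],[0,0,0]],"dr":[[0,0,0],[0,0,0],[0,0,0],[0,0,0]],"jaw":[255,255,255,255]}'
python3 -m jog '{"travel":[[-8,0.9,0],[-12,1.3,0],[-12,1.3,0],[-12,1.3,0],[-12,1.3,0]],"dr":[[0,0,0],[0,0,0],[0,0,0],[0,0,0],[0,0,0]],"jaw":[255,255,255,255,255]}'
```

```text
time: 5.68
eef_pos: [0.6302, 0.0446, 0.0551]
tcp_rot: [0.998, -0.055, 0.001, 0.0]
contact_force: [0.5, -0.2, 2.0]
opening: 0.002
time: 6.1
eef_pos: [0.5739, 0.0507, 0.0551]
tcp_rot: [0.998, -0.055, 0.002, 0.0]
contact_force: [2.9, -0.0, 1.5]
opening: -0.002
```

```bash
python3 -m jog '{"travel":[[-10,1.1,0.5],[-10,1.1,0],[-8,0.9,0],[0,0,0],[0,0,0]],"dr":[[0,0,0],[0,0,0],[0,0,0],[0,0,0],[0,0,0]],"jaw":[255,255,255,255,255]}'
python3 -m jog '{"travel":[[0,0,30],[0,0,30],[20,16,0],[20,16,0],[0,0,0]],"dr":[[0,0,0],[0,0,0],[0,0,0],[0,0,0],[0,0,0]],"jaw":[255,255,255,255,255]}'
python3 -m jog '{"travel":[[20,16,0],[20,16,0],[20,8,0],[0,0,0],[0,0,0]],"dr":[[0,0,0],[0,0,0],[0,0,0],[0,0,0],[0,0,0]],"jaw":[255,255,255,255,255]}'
python3 -c "
from h import *
st()
im,c=grab('top','top3')
im,c=grab('wrist','w4');hsv=cv2.cvtColor(im,cv2.COLOR_RGB2HSV)
g=(hsv[:,:,1]<40)&(hsv[:,:,2]>110)
rects('wrist',g,.061,c,amin=1500)"
```

```text
time: 6.52
eef_pos: [0.5439, 0.0541, 0.0551]
tcp_rot: [0.998, -0.055, -0.002, -0.0]
contact_force: [-3.8, -0.4, 7.3]
opening: -0.002
time: 6.93
eef_pos: [0.5878, 0.0875, 0.1156]
tcp_rot: [0.999, -0.054, 0.001, -0.001]
contact_force: [-0.4, -0.9, 0.0]
opening: -0.004
time: 7.35
eef_pos: [0.6447, 0.1259, 0.1133]
tcp_rot: [0.999, -0.055, -0.002, 0.0]
contact_force: [0.2, -0.7, -0.2]
opening: -0.0
t7.35 tcp [644.7 125.9 113.3] yaxis yaw -96.3 tilt [-0.2  -0.02] F [ 0.2 -0.7 -0.2] op -0.0
wrist [627. 403.] c 510.1 -72.8 L 134.8 W 20.3 yaw 9.5
wrist [183. 339.] c 594.6 220.3 L 64.9 W 61.7 yaw -6.2
```

```bash
python3 -m jog '{"travel":[[2,0.5,-15],[0,0,-15],[0,0,-15],[0,0,-8],[0,0,0]],"dr":[[0,0,0],[0,0,0],[0,0,0],[0,0,0],[0,0,0]],"jaw":[255,255,255,255,255]}'
python3 -m jog '{"travel":[[0,0,-1],[0,0,0],[0,0,0]],"dr":[[0,0,0],[0,0,0],[0,0,0]],"jaw":[255,255,255]}'
```

```text
time: 7.87
eef_pos: [0.6444, 0.126, 0.0573]
tcp_rot: [0.998, -0.055, -0.004, 0.0]
contact_force: [-0.7, -0.5, -0.9]
opening: -0.004
time: 8.12
eef_pos: [0.6481, 0.1264, 0.0617]
tcp_rot: [0.998, -0.055, 0.001, -0.0]
contact_force: [-0.6, 0.7, 0.4]
opening: 0.003
```

```bash
python3 -m jog '{"travel":[[0,0,-2.5],[0,0,-2.2],[0,0,0],[0,0,0],[-8,0.9,0]],"dr":[[0,0,0],[0,0,0],[0,0,0],[0,0,0],[0,0,0]],"jaw":[255,255,255,255,255]}'
python3 -m jog '{"travel":[[-12,1.3,0],[-12,1.3,0],[-12,1.3,0],[-12,1.3,0],[-12,1.3,0]],"dr":[[0,0,0],[0,0,0],[0,0,0],[0,0,0],[0,0,0]],"jaw":[255,255,255,255,255]}'
python3 -m jog '{"travel":[[-12,1.3,0],[-8,0.9,0],[-6,0.6,0],[0,0,0],[0,0,0]],"dr":[[0,0,0],[0,0,0],[0,0,0],[0,0,0],[0,0,0]],"jaw":[255,255,255,255,255]}'
```

```text
time: 8.53
eef_pos: [0.6404, 0.127, 0.0566]
tcp_rot: [0.998, -0.055, 0.001, -0.0]
contact_force: [1.1, -0.9, 0.3]
opening: -0.001
time: 8.95
eef_pos: [0.5794, 0.1338, 0.0566]
tcp_rot: [0.998, -0.055, 0.001, -0.0]
contact_force: [2.1, 0.2, -1.0]
opening: -0.003
time: 9.37
eef_pos: [0.5529, 0.1366, 0.0562]
tcp_rot: [0.998, -0.055, -0.0, 0.0]
contact_force: [-0.1, -0.8, 0.7]
opening: -0.002
```

```bash
python3 -m jog '{"travel":[[0,0,25],[0,0,25],[20,14,0],[20,15,0],[20,15,0]],"dr":[[0,0,0],[0,0,0],[0,0,0],[0,0,0],[0,0,0]],"jaw":[255,255,255,255,255]}'
python3 -m jog '{"travel":[[20,15,0],[18,15,0],[0,0,0],[0,0,-20],[0,0,-20]],"dr":[[0,0,0],[0,0,0],[0,0,0],[0,0,0],[0,0,0]],"jaw":[255,255,255,255,255]}'
python3 -m jog '{"travel":[[0,0,-2],[0,0,0],[0,0,0]],"dr":[[0,0,0],[0,0,0],[0,0,0]],"jaw":[255,255,255]}'
```

```text
time: 9.78
eef_pos: [0.6146, 0.1809, 0.1069]
tcp_rot: [0.998, -0.055, 0.0, -0.0]
contact_force: [-0.1, 0.2, -0.1]
opening: 0.002
time: 10.2
eef_pos: [0.6527, 0.2108, 0.067]
tcp_rot: [0.998, -0.055, 0.001, -0.0]
contact_force: [1.5, -1.1, -0.7]
opening: 0.002
time: 10.45
eef_pos: [0.6514, 0.2103, 0.0645]
tcp_rot: [0.998, -0.055, -0.0, 0.0]
contact_force: [0.9, -0.1, 0.2]
opening: 0.001
```

```bash
python3 -m jog '{"travel":[[0,0,-4],[0,0,-4],[0,0,0],[-8,0.9,0],[-12,1.3,0]],"dr":[[0,0,0],[0,0,0],[0,0,0],[0,0,0],[0,0,0]],"jaw":[255,255,255,255,255]}'
python3 -m jog '{"travel":[[-12,1.3,0],[-12,1.3,0],[-12,1.3,0],[-12,1.3,0],[-12,1.3,0]],"dr":[[0,0,0],[0,0,0],[0,0,0],[0,0,0],[0,0,0]],"jaw":[255,255,255,255,255]}'
python3 -m jog '{"travel":[[-8,0.9,0],[0,0,0],[0,0,20],[0,0,30],[0,-20,30]],"dr":[[0,0,0],[0,0,0],[0,0,0],[0,0,0],[0,0,0]],"jaw":[255,255,255,0,0]}'
python3 -m jog '{"travel":[[-20,-25,20],[-20,-25,20],[-20,-25,20],[-20,-25,20],[-20,-25,0]],"dr":[[0,0,0],[0,0,0],[0,0,0],[0,0,0],[0,0,0]],"jaw":[0,0,0,0,0]}'
python3 -m jog '{"travel":[[-20,0,0],[-15,-5,0],[0,0,0],[0,0,0]],"dr":[[0,0,0],[0,0,0],[0,0,0],[0,0,0]],"jaw":[0,0,0,0]}'
python3 -c "
from h import *
st()
im,c=grab('wrist','w5');hsv=cv2.cvtColor(im,cv2.COLOR_RGB2HSV)
g=(hsv[:,:,1]<40)&(hsv[:,:,2]>110)
rects('wrist',g,.061,c,amin=1500)"
```

```text
time: 10.87
eef_pos: [0.6322, 0.2126, 0.0568]
tcp_rot: [0.998, -0.055, 0.001, -0.0]
contact_force: [3.5, 0.5, 1.1]
opening: 0.001
time: 11.28
eef_pos: [0.5713, 0.2194, 0.0568]
tcp_rot: [0.998, -0.055, 0.001, -0.0]
contact_force: [2.4, 0.0, -0.1]
opening: 0.003
time: 11.7
eef_pos: [0.5623, 0.2019, 0.136]
tcp_rot: [0.999, -0.054, -0.001, -0.0]
contact_force: [1.1, -0.1, 1.4]
opening: 0.275
time: 12.12
eef_pos: [0.4648, 0.0742, 0.2211]
tcp_rot: [0.998, -0.055, 0.004, -0.0]
contact_force: [0.4, -0.4, 0.5]
opening: 0.979
time: 12.45
eef_pos: [0.4284, 0.07, 0.2165]
tcp_rot: [0.998, -0.055, 0.001, -0.0]
contact_force: [0.5, -0.5, -0.2]
opening: 1.002
t12.45 tcp [428.4  70.  216.5] yaxis yaw -96.3 tilt [0.08 0.01] F [ 0.5 -0.5 -0.2] op 1.002
wrist [ 52. 261.] c 424.9 322.8 L 151.6 W 32.5 yaw -3.1
wrist [328. 177.] c 465.1 63.1 L 129.3 W 60.6 yaw -6.5
wrist [229. 175.] c 475.3 146.9 L 129.4 W 60.6 yaw -6.7
wrist [126. 174.] c 485.8 234.2 L 129.8 W 60.5 yaw -7.7
wrist [548.  64.] c 543.4 -121.2 L 128.3 W 121.9 yaw -76.9
```

View pics/w5.png

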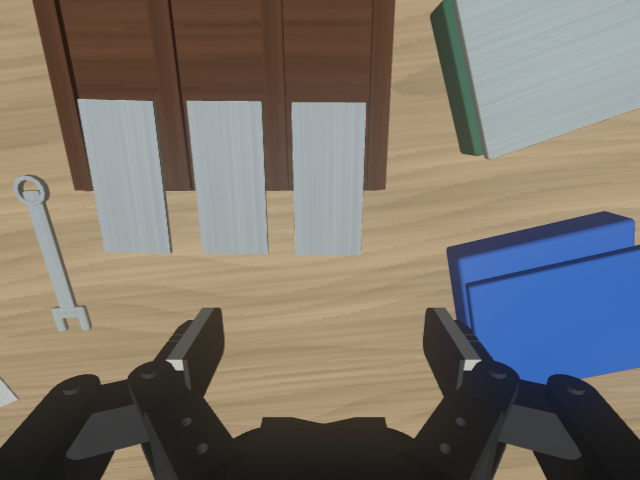

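All three bars now stick out about 55 mm past the plinth front: right (293–366, to v=255), mid (to 254) and left (to 252). I'm gripping the right bar first with the fingertips.

```bash
python3 -m jog '{"travel":[[2,-2,-25],[1,-2,-25],[0,0,-25],[0,0,-25],[0,0,-25]],"dr":[[0,0,0],[0,0,0],[0,0,0],[0,0,0],[0,0,0]],"jaw":[0,0,0,0,0]}'
python3 -m jog '{"travel":[[0,0,-20],[0,0,-10],[0,0,0],[0,0,0]],"dr":[[0,0,0],[0,0,0],[0,0,0],[0,0,0]],"jaw":[0,0,0,0]}'
```

```text
time: 12.92
eef_pos: [0.4325, 0.0665, 0.0901]
tcp_rot: [0.999, -0.055, 0.0, -0.0]
contact_force: [-0.7, 0.3, 0.4]
opening: 1.002
time: 13.25
eef_pos: [0.432, 0.0663, 0.0611]
tcp_rot: [0.998, -0.055, -0.0, -0.0]
contact_force: [0.8, 0.1, 0.4]
opening: 1.004
```

```bash
python3 -m jog '{"travel":[[0,0,-8],[0,0,-7],[0,0,0],[0,0,0]],"dr":[[0,0,0],[0,0,0],[0,0,0],[0,0,0]],"jaw":[0,0,0,0]}'
python3 -m jog '{"travel":[[0,0,0],[0,0,0],[0,0,0],[0,0,0],[0,0,0]],"dr":[[0,0,0],[0,0,0],[0,0,0],[0,0,0],[0,0,0]],"jaw":[120,255,255,255,255]}' 100
python3 -m jog '{"travel":[[0,0,0],[0,0,0],[0,0,6],[0,0,10],[0,0,15]],"dr":[[0,0,0],[0,0,0],[0,0,0],[0,0,0],[0,0,0]],"jaw":[255,255,255,255,255]}'
python3 -c "
from h import *
st();grab('wrist','w6');grab('scene','s6')"
```

```text
time: 13.58
eef_pos: [0.4314, 0.0662, 0.0461]
tcp_rot: [0.998, -0.055, -0.0, 0.0]
contact_force: [-0.2, 0.7, 0.2]
opening: 1.001
time: 14.0
eef_pos: [0.4317, 0.066, 0.0472]
tcp_rot: [0.998, -0.055, 0.0, 0.0]
contact_force: [-2.4, -0.8, 5.9]
opening: 0.663
time: 14.42
eef_pos: [0.4294, 0.0663, 0.0761]
tcp_rot: [0.998, -0.055, -0.002, -0.0]
contact_force: [0.3, 0.2, -4.3]
opening: 0.665
t14.42 tcp [429.4  66.3  76.1] yaxis yaw -96.3 tilt [-0.28  0.03] F [ 0.3  0.2 -4.3] op 0.665
```

View pics/w6.png

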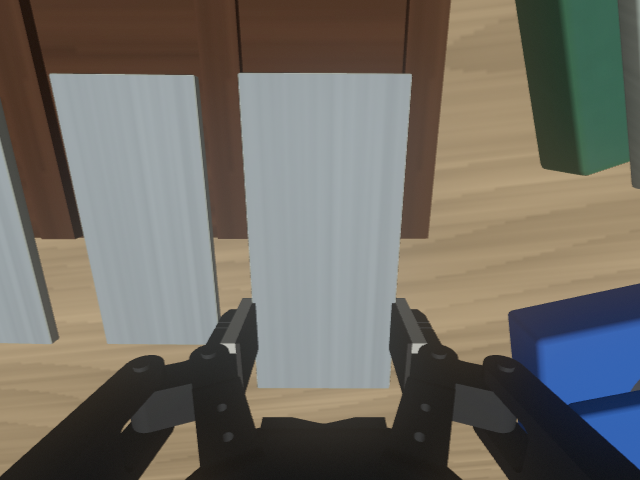

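```bash
python3 -c "
from h import *
P=ray('wrist',[(238,73),(411,73),(390,388),(258,388)],.0905)*1e3
print(P.round(1)); r=Ro.from_quat(get_state()['tcp_rot']).as_matrix()
q=P[:,:2].mean(0);print(q,np.linalg.norm(P[0]-P[1]),np.linalg.norm(P[3]-P[2]),np.linalg.norm((P[0]+P[1]-P[2]-P[3])/2))
d=q-get_state()['eef_pos'][:2]*1e3;print('tool',r[:2,:2].T@d)
"
```

```text
[[534.   85.6  90.5]
 [527.4  25.9  90.5]
 [396.   40.1  90.5]
 [402.7 100.7  90.5]]
[465.03377424  63.08767691] 60.05331743556981 61.062621997101076 132.22685994977888
tool [32.15783186 -0.52394329]
```

```bash
python3 -m jog '{"travel":[[0,0,20],[0,0,20],[0,0,20],[0,0,15],[0,0,0]],"dr":[[0,0,0],[0,0,0],[0,0,0],[0,0,0],[0,0,0]],"jaw":[255,255,255,255,255]}'
python3 -m jog '{"travel":[[9,-21.4,0],[9,-21.4,0],[9,-21.4,0],[9,-21.4,0],[9,-21.4,0]],"dr":[[0,0,4],[0,0,4],[0,0,4],[0,0,4],[0,0,3.3]],"jaw":[255,255,255,255,255]}'
python3 -m jog '{"travel":[[9,-21.4,0],[9,-21.4,0],[9,-21.4,0],[9,-21.4,0],[9,-21.4,0]],"dr":[[0,0,0],[0,0,0],[0,0,0],[0,0,0],[0,0,0]],"jaw":[255,255,255,255,255]}'
python3 -m jog '{"travel":[[0,0,0],[0,0,0],[0,0,0]],"dr":[[0,0,0],[0,0,0],[0,0,0]],"jaw":[255,255,255]}'
python3 -c "
from h import *
st();grab('wrist','w7')"
```

```text
time: 14.93
eef_pos: [0.4334, 0.0661, 0.1551]
tcp_rot: [0.998, -0.055, 0.003, 0.0]
contact_force: [0.8, 1.2, -3.1]
opening: 0.662
time: 15.35
eef_pos: [0.4756, -0.0416, 0.1501]
tcp_rot: [0.993, 0.115, -0.001, -0.001]
contact_force: [0.8, 0.2, -3.6]
opening: 0.67
time: 15.77
eef_pos: [0.5206, -0.1485, 0.1497]
tcp_rot: [0.994, 0.113, -0.001, -0.001]
contact_force: [-0.2, 0.4, -4.0]
opening: 0.659
time: 16.02
eef_pos: [0.5203, -0.1472, 0.1503]
tcp_rot: [0.994, 0.113, -0.001, -0.001]
contact_force: [-0.2, 0.6, -3.2]
opening: 0.662
t16.02 tcp [ 520.3 -147.2  150.3] yaxis yaw -77.0 tilt [-0.18  0.1 ] F [-0.2  0.6 -3.2] op 0.662
```

View pics/w7.png

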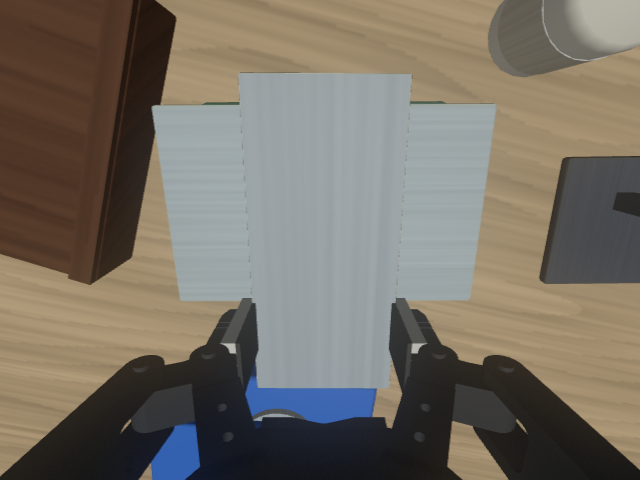

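```bash
python3 -c "
from h import *
A=ray('wrist',[(153,105),(495,104),(470,300),(181,300)],.09)*1e3
B=ray('wrist',[(239,73),(411,73),(389,388),(258,388)],.1647)*1e3
for P in(A,B):
  f=(P[0]+P[1]-P[2]-P[3])/2;print(P.mean(0).round(1),np.linalg.norm(f),np.linalg.norm(P[0]-P[1]),np.linalg.norm(P[3]-P[2]),np.degrees(np.arctan2(f[1],f[0])))
"
```

```text
[ 553.3 -139.2   90. ] 118.75920696718 187.09727633382462 188.72260540801994 13.536878957695084
[ 552.8 -138.9  164.7] 129.36186383370105 58.06714546910221 59.347548599528054 12.796169565296772
```

The bar (239–411) lies squarely over the table (153–495), within about 1 mm and 1°. I'm lowering it.

```bash
python3 -m jog '{"travel":[[0,0,-15],[0,0,-15],[0,0,-15],[0,0,-12],[0,0,-6]],"dr":[[0,0,0],[0,0,0],[0,0,0],[0,0,0],[0,0,0]],"jaw":[255,255,255,255,255]}'
python3 -m jog '{"travel":[[0,0,0],[0,0,0],[0,0,0]],"dr":[[0,0,0],[0,0,0],[0,0,0]],"jaw":[255,255,255]}'
```

```text
time: 16.48
eef_pos: [0.5199, -0.1464, 0.0868]
tcp_rot: [0.994, 0.114, -0.002, -0.001]
contact_force: [-0.2, 1.0, -3.7]
opening: 0.665
time: 16.73
eef_pos: [0.5221, -0.148, 0.0901]
tcp_rot: [0.994, 0.113, 0.001, 0.0]
contact_force: [0.2, 0.4, -3.5]
opening: 0.662
```

```bash
python3 -m jog '{"travel":[[0,0,-4],[0,0,-2],[0,0,0],[0,0,0]],"dr":[[0,0,0],[0,0,0],[0,0,0],[0,0,0]],"jaw":[255,255,255,255]}'
python3 -m jog '{"travel":[[0,0,-2],[0,0,0],[0,0,0]],"dr":[[0,0,0],[0,0,0],[0,0,0]],"jaw":[255,255,255]}'
```

```text
time: 17.07
eef_pos: [0.5227, -0.1484, 0.086]
tcp_rot: [0.994, 0.113, 0.001, 0.001]
contact_force: [-2.7, 1.2, 5.8]
opening: 0.662
time: 17.32
eef_pos: [0.5228, -0.1485, 0.0859]
tcp_rot: [0.994, 0.113, 0.001, 0.0]
contact_force: [-7.1, 2.6, 15.8]
opening: 0.665
```

```bash
python3 -m jog '{"travel":[[0,0,1.5],[0,0,0],[0,0,0],[0,0,0],[0,0,0]],"dr":[[0,0,0],[0,0,0],[0,0,0],[0,0,0],[0,0,0]],"jaw":[255,50,30,0,0]}'
python3 -m jog '{"travel":[[0,0,15],[0,0,20],[0,0,25],[0,0,25],[0,0,0]],"dr":[[0,0,0],[0,0,0],[0,0,0],[0,0,0],[0,0,0]],"jaw":[0,0,0,0,0]}'
python3 -m jog '{"travel":[[-12,24,0],[-12,24,0],[-12,24,0],[-12,24,0],[-12,24,0]],"dr":[[0,0,-4],[0,0,-4],[0,0,-4],[0,0,-4],[0,0,-3.3]],"jaw":[0,0,0,0,0]}'
python3 -m jog '{"travel":[[-12,24,0],[-10,24,0],[-5,24,0],[0,25,0],[0,0,0]],"dr":[[0,0,0],[0,0,0],[0,0,0],[0,0,0],[0,0,0]],"jaw":[0,0,0,0,0]}'
python3 -c "
from h import *
st()
im,c=grab('top','top4');hsv=cv2.cvtColor(im,cv2.COLOR_RGB2HSV)
g=(hsv[:,:,1]<60)&(hsv[:,:,2]>110)
rects('top',g,.09,c,box=(330,190,450,290))
im,c=grab('wrist','w8');hsv=cv2.cvtColor(im,cv2.COLOR_RGB2HSV)
g=(hsv[:,:,1]<40)&(hsv[:,:,2]>110)
rects('wrist',g,.061,c,amin=1500)
"
```

```text
time: 17.73
eef_pos: [0.5217, -0.148, 0.0828]
tcp_rot: [0.994, 0.113, 0.0, 0.0]
contact_force: [0.5, 0.5, -1.0]
opening: 1.0
time: 18.15
eef_pos: [0.5246, -0.1494, 0.1735]
tcp_rot: [0.994, 0.113, 0.004, 0.003]
contact_force: [1.4, -0.1, 0.7]
opening: 1.0
time: 18.57
eef_pos: [0.4605, -0.0269, 0.1669]
tcp_rot: [0.998, -0.057, -0.0, -0.0]
contact_force: [0.8, 0.9, 1.4]
opening: 1.0
time: 18.98
eef_pos: [0.4335, 0.0721, 0.1671]
tcp_rot: [0.999, -0.053, -0.0, -0.001]
contact_force: [0.4, -0.4, -0.4]
opening: 0.998
t18.98 tcp [433.5  72.1 167.1] yaxis yaw -96.1 tilt [-0.02  0.09] F [ 0.4 -0.4 -0.4] op 0.998
top [388. 241.] c 556.4 -139.9 L 191.0 W 130.2 yaw -76.6
wrist [ 21. 290.] c 424.0 315.3 L 138.6 W 32.4 yaw -3.2
wrist [213. 189.] c 475.2 146.9 L 129.9 W 60.6 yaw -6.8
wrist [ 91. 187.] c 485.7 234.3 L 130.0 W 60.6 yaw -7.7
wrist [566.  76.] c 531.8 -100.1 L 113.2 W 78.6 yaw 12.9
```

View pics/w8.png

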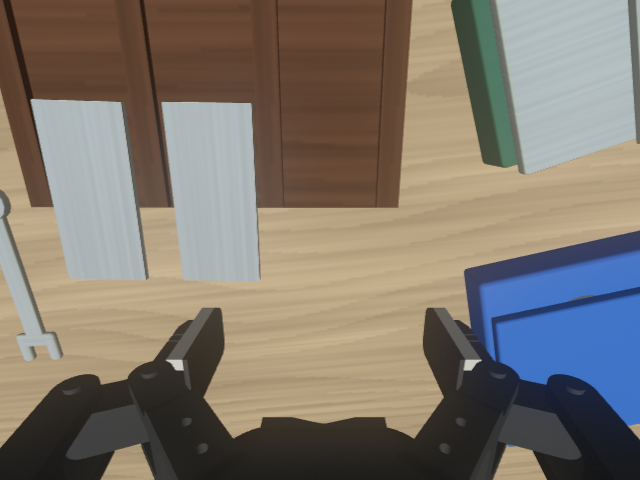

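Bar 1 lies flat on the table and the other two still overhang: mid (162–260, v≤280), left (32–147, v≤280). Next is the mid bar.

```bash
python3 -m jog '{"travel":[[2,20,0],[2,20,0],[2,19,0],[2,18,0],[0,0,-20]],"dr":[[0,0,0],[0,0,0],[0,0,0],[0,0,0],[0,0,0]],"jaw":[0,0,0,0,0]}'
python3 -m jog '{"travel":[[0,0,-20],[0,0,-20],[0,0,-20],[0,0,-10],[0,0,-5]],"dr":[[0,0,0],[0,0,0],[0,0,0],[0,0,0],[0,0,0]],"jaw":[0,0,0,0,0]}'
python3 -m jog '{"travel":[[0,0,0],[0,0,0],[0,0,0]],"dr":[[0,0,0],[0,0,0],[0,0,0]],"jaw":[0,0,0]}'
```

```text
time: 19.5
eef_pos: [0.4461, 0.1475, 0.1512]
tcp_rot: [0.998, -0.055, 0.004, -0.001]
contact_force: [0.9, -0.5, 0.2]
opening: 0.997
time: 19.92
eef_pos: [0.4414, 0.1451, 0.0706]
tcp_rot: [0.998, -0.056, -0.002, 0.0]
contact_force: [0.5, 0.3, -0.3]
opening: 1.002
time: 20.17
eef_pos: [0.4436, 0.146, 0.0739]
tcp_rot: [0.998, -0.055, 0.001, -0.0]
contact_force: [-0.4, -0.4, -0.2]
opening: 0.995
```

```bash
python3 -m jog '{"travel":[[-1,1,-10],[-1,1,-10],[0,0.5,-7],[0,0,0],[0,0,0]],"dr":[[0,0,0],[0,0,0],[0,0,0],[0,0,0],[0,0,0]],"jaw":[0,0,0,0,0]}'
python3 -m jog '{"travel":[[0,0,0],[0,0,0],[0,0,0],[0,0,0],[0,0,0]],"dr":[[0,0,0],[0,0,0],[0,0,0],[0,0,0],[0,0,0]],"jaw":[120,255,255,255,255]}' 100
python3 -m jog '{"travel":[[0,0,0],[0,0,0],[0,0,6],[0,0,10],[0,0,15]],"dr":[[0,0,0],[0,0,0],[0,0,0],[0,0,0],[0,0,0]],"jaw":[255,255,255,255,255]}'
python3 -m jog '{"travel":[[0,0,20],[0,0,20],[0,0,20],[0,0,20],[0,0,0]],"dr":[[0,0,0],[0,0,0],[0,0,0],[0,0,0],[0,0,0]],"jaw":[255,255,255,255,255]}'
python3 -c "
from h import *
st()"
```

```text
time: 20.58
eef_pos: [0.4395, 0.1487, 0.0446]
tcp_rot: [0.998, -0.055, -0.001, 0.0]
contact_force: [-0.5, -0.6, 0.5]
opening: 0.998
time: 21.0
eef_pos: [0.4408, 0.1489, 0.0467]
tcp_rot: [0.998, -0.055, 0.0, -0.0]
contact_force: [-2.7, 0.6, 5.1]
opening: 0.666
time: 21.42
eef_pos: [0.4385, 0.1484, 0.0756]
tcp_rot: [0.998, -0.055, -0.002, 0.0]
contact_force: [1.1, 0.9, -3.5]
opening: 0.664
time: 21.83
eef_pos: [0.443, 0.149, 0.1613]
tcp_rot: [0.998, -0.055, 0.004, -0.001]
contact_force: [1.0, 0.4, -2.6]
opening: 0.667
t21.83 tcp [443.  149.  161.3] yaxis yaw -96.3 tilt [0.5  0.05] F [ 1.   0.4 -2.6] op 0.667
```

```bash
python3 -m jog '{"travel":[[5.7,-21.2,0],[5.7,-21.2,0],[5.7,-21.2,0],[5.7,-21.2,0],[5.7,-21.2,0]],"dr":[[0,0,4],[0,0,4],[0,0,4],[0,0,4],[0,0,3.3]],"jaw":[255,255,255,255,255]}'
python3 -m jog '{"travel":[[5.7,-21.2,0],[5.7,-21.2,0],[5.7,-21.2,0],[5.7,-21.2,0],[5.7,-21.2,0]],"dr":[[0,0,0],[0,0,0],[0,0,0],[0,0,0],[0,0,0]],"jaw":[255,255,255,255,255]}'
python3 -m jog '{"travel":[[5.7,-21.2,0],[5.7,-21.2,0],[5.7,-21.2,0],[5.7,-21.2,0],[0,0,0]],"dr":[[0,0,0],[0,0,0],[0,0,0],[0,0,0],[0,0,0]],"jaw":[255,255,255,255,255]}'
python3 -m jog '{"travel":[[0,0,0],[0,0,0]],"dr":[[0,0,0],[0,0,0]],"jaw":[255,255]}'
python3 -c "
from h import *
st();im,c=grab('wrist','w9')
e=cv2.Canny(im,50,120)
for v in (90,200): print(v,np.where(e[v])[0])
for u in (200,325,450): print(u,np.where(e[:,u])[0])
"
```

```text
time: 22.25
eef_pos: [0.468, 0.0418, 0.1551]
tcp_rot: [0.993, 0.115, -0.001, -0.0]
contact_force: [0.3, -0.1, -3.4]
opening: 0.664
time: 22.67
eef_pos: [0.4965, -0.0642, 0.155]
tcp_rot: [0.994, 0.113, -0.001, -0.0]
contact_force: [-0.2, -0.1, -4.5]
opening: 0.663
time: 23.08
eef_pos: [0.5204, -0.1515, 0.1555]
tcp_rot: [0.994, 0.112, -0.0, 0.001]
contact_force: [-0.5, -0.7, -3.6]
opening: 0.661
time: 23.25
eef_pos: [0.5192, -0.1475, 0.1552]
tcp_rot: [0.994, 0.113, -0.001, -0.001]
contact_force: [-0.1, 0.2, -3.3]
opening: 0.661
t23.25 tcp [ 519.2 -147.5  155.2] yaxis yaw -77.0 tilt [-0.15  0.09] F [-0.1  0.2 -3.3] op 0.661
90 [123 128 130 165 234 407]
200 [106 110 113 144 169 242 244 479 550 556 609]
200 [104 295 346]
325 [ 67 385 419 423]
450 [103 295 348 432 433 434 435 436 437 438 439 440 469]
```

View pics/w9.png

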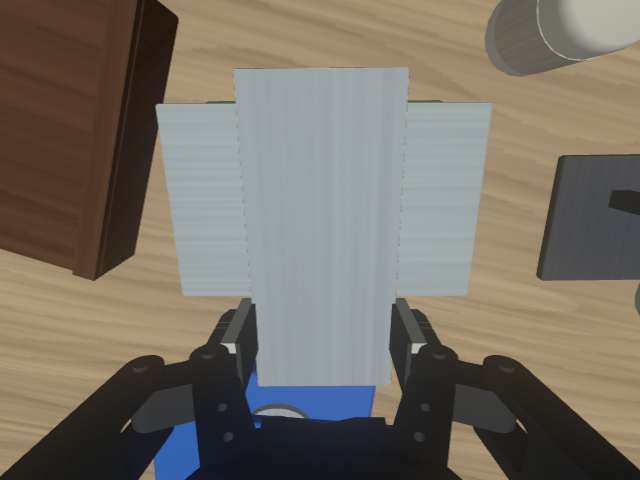

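```bash
python3 -c "
from h import *
A=ray('wrist',[(157,104),(491,103),(469,296),(183,296)],.09)*1e3
B=ray('wrist',[(234,69),(408,67),(390,385),(258,386)],.1696)*1e3
for P in(A,B):
  f=(P[0]+P[1]-P[2]-P[3])/2;print(P.mean(0).round(1),np.linalg.norm(f),np.linalg.norm(P[0]-P[1]),np.linalg.norm(P[3]-P[2]),np.degrees(np.arctan2(f[1],f[0])))
"
```

```text
[ 553.  -139.5   90. ] 119.18429069002346 187.00799048474278 190.49868331767374 13.706746497356072
[ 553.1 -138.3  169.6] 129.51995469405222 58.536892400458505 59.63895007050374 13.498480778739642
```

```bash
python3 -m jog '{"travel":[[0,0,-12],[0,0,-12],[0,0,-12],[0,0,-10],[0,0,-7]],"dr":[[0,0,0],[0,0,0],[0,0,0],[0,0,0],[0,0,0]],"jaw":[255,255,255,255,255]}'
python3 -m jog '{"travel":[[0,0,0],[0,0,0],[0,0,0]],"dr":[[0,0,0],[0,0,0],[0,0,0]],"jaw":[255,255,255]}'
```

```text
time: 23.72
eef_pos: [0.5189, -0.1472, 0.1009]
tcp_rot: [0.994, 0.113, -0.002, -0.001]
contact_force: [-0.5, 0.8, -3.9]
opening: 0.665
time: 23.97
eef_pos: [0.5206, -0.1483, 0.104]
tcp_rot: [0.994, 0.113, 0.0, 0.0]
contact_force: [-0.2, 0.6, -2.5]
opening: 0.664
```

```bash
python3 -m jog '{"travel":[[0,0,-6],[0,0,-6],[0,0,-2],[0,0,0],[0,0,0]],"dr":[[0,0,0],[0,0,0],[0,0,0],[0,0,0],[0,0,0]],"jaw":[255,255,255,255,255]}'
python3 -m jog '{"travel":[[0,0,-1],[0,0,-1],[0,0,0],[0,0,0]],"dr":[[0,0,0],[0,0,0],[0,0,0],[0,0,0]],"jaw":[255,255,255,255]}'
```

```text
time: 24.38
eef_pos: [0.5211, -0.1486, 0.0916]
tcp_rot: [0.994, 0.114, 0.001, 0.001]
contact_force: [-1.8, 2.9, 5.2]
opening: 0.664
time: 24.72
eef_pos: [0.5212, -0.1486, 0.0913]
tcp_rot: [0.993, 0.114, 0.0, 0.001]
contact_force: [-7.4, 4.0, 13.8]
opening: 0.663
```

```bash
python3 -m jog '{"travel":[[0,0,1],[0,0,0],[0,0,0],[0,0,0],[0,0,0]],"dr":[[0,0,0],[0,0,0],[0,0,0],[0,0,0],[0,0,0]],"jaw":[255,50,30,0,0]}'
python3 -m jog '{"travel":[[0,0,15],[0,0,20],[0,0,25],[0,0,20],[0,0,0]],"dr":[[0,0,0],[0,0,0],[0,0,0],[0,0,0],[0,0,0]],"jaw":[0,0,0,0,0]}'
python3 -m jog '{"travel":[[-6,25,0],[-6,25,0],[-6,25,0],[-6,25,0],[-6,25,0]],"dr":[[0,0,-4],[0,0,-4],[0,0,-4],[0,0,-4],[0,0,-3.3]],"jaw":[0,0,0,0,0]}'
python3 -m jog '{"travel":[[-6,25,0],[-6,25,0],[-6,25,0],[-6,25,0],[-6,25,0]],"dr":[[0,0,0],[0,0,0],[0,0,0],[0,0,0],[0,0,0]],"jaw":[0,0,0,0,0]}'
python3 -m jog '{"travel":[[-6,25,0],[-5,25,0],[0,25,0],[0,25,0],[0,0,0]],"dr":[[0,0,0],[0,0,0],[0,0,0],[0,0,0],[0,0,0]],"jaw":[0,0,0,0,0]}'
python3 -m jog '{"travel":[[0,0,0],[0,0,0]],"dr":[[0,0,0],[0,0,0]],"jaw":[0,0]}'
python3 -c "
from h import *
st()
im,c=grab('wrist','w10');hsv=cv2.cvtColor(im,cv2.COLOR_RGB2HSV)
g=(hsv[:,:,1]<40)&(hsv[:,:,2]>110)
rects('wrist',g,.061,c,amin=1500)
im,c=grab('top','top5');cv2.imwrite('pics/top5.png',cv2.resize(im[180:300,190:460,::-1],None,fx=2.9,fy=2.9))
"
```

```text
time: 25.13
eef_pos: [0.5204, -0.1483, 0.0886]
tcp_rot: [0.994, 0.113, 0.0, 0.0]
contact_force: [0.2, -0.3, 0.7]
opening: 1.0
time: 25.55
eef_pos: [0.523, -0.1495, 0.1736]
tcp_rot: [0.994, 0.113, 0.004, 0.002]
contact_force: [-0.4, -1.3, 0.5]
opening: 1.003
time: 25.97
eef_pos: [0.4894, -0.0221, 0.1675]
tcp_rot: [0.998, -0.057, -0.001, -0.0]
contact_force: [0.1, 0.2, 0.3]
opening: 1.001
time: 26.38
eef_pos: [0.4594, 0.103, 0.1675]
tcp_rot: [0.998, -0.055, -0.001, -0.0]
contact_force: [0.0, -0.8, 0.2]
opening: 1.001
time: 26.8
eef_pos: [0.4485, 0.2048, 0.1677]
tcp_rot: [0.999, -0.053, -0.0, -0.001]
contact_force: [0.0, -0.5, 0.0]
opening: 1.002
time: 26.97
eef_pos: [0.4488, 0.2015, 0.1677]
tcp_rot: [0.998, -0.055, -0.001, 0.0]
contact_force: [0.6, 0.7, 0.5]
opening: 1.001
t26.97 tcp [448.8 201.5 167.7] yaxis yaw -96.3 tilt [-0.08 -0.04] F [0.6 0.7 0.5] op 1.001
wrist [ 15. 383.] c 337.3 476.0 L 141.1 W 48.6 yaw -22.3
wrist [149. 271.] c 431.8 340.5 L 145.0 W 25.7 yaw -4.1
wrist [274. 188.] c 485.7 234.2 L 130.0 W 60.5 yaw -7.7
wrist [ 11. 105.] c 563.8 398.6 L 68.2 W 19.6 yaw -22.3
```

View pics/top5.png

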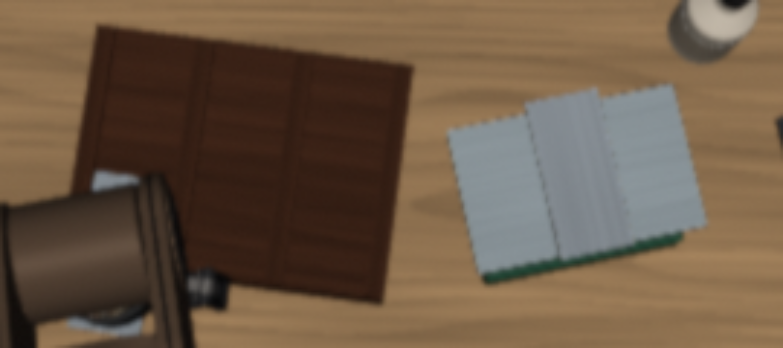

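The top crop shows two bars stacked centrally on the table (bar at 525–630 of table 450–705). The plinth is empty except for the left bar. I'm taking the last bar.

```bash
python3 -m jog '{"travel":[[1.5,18,0],[1.5,18,0],[0,0,-20],[0,0,-20],[0,0,-20]],"dr":[[0,0,-1.2],[0,0,0],[0,0,0],[0,0,0],[0,0,0]],"jaw":[0,0,0,0,0]}'
python3 -m jog '{"travel":[[0,0,-20],[0,0,-15],[0,0,0],[0,0,0]],"dr":[[0,0,0],[0,0,0],[0,0,0],[0,0,0]],"jaw":[0,0,0,0]}'
```

```text
time: 27.48
eef_pos: [0.4528, 0.2373, 0.1083]
tcp_rot: [0.998, -0.066, 0.001, -0.0]
contact_force: [-0.7, 0.5, -0.3]
opening: 0.999
time: 27.82
eef_pos: [0.4518, 0.2369, 0.0729]
tcp_rot: [0.998, -0.066, -0.001, 0.0]
contact_force: [-0.2, -0.6, 0.6]
opening: 1.004
```

```bash
python3 -m jog '{"travel":[[0,0,-10],[0,0,-9],[0,0,-7],[0,0,0],[0,0,0]],"dr":[[0,0,0],[0,0,0],[0,0,0],[0,0,0],[0,0,0]],"jaw":[0,0,0,0,0]}'
python3 -m jog '{"travel":[[0,0,0],[0,0,0],[0,0,0],[0,0,0],[0,0,0]],"dr":[[0,0,0],[0,0,0],[0,0,0],[0,0,0],[0,0,0]],"jaw":[120,255,255,255,255]}' 100
python3 -m jog '{"travel":[[0,0,0],[0,0,0],[0,0,6],[0,0,10],[0,0,15]],"dr":[[0,0,0],[0,0,0],[0,0,0],[0,0,0],[0,0,0]],"jaw":[255,255,255,255,255]}'
python3 -m jog '{"travel":[[0,0,20],[0,0,20],[0,0,20],[0,0,20],[0,0,0]],"dr":[[0,0,0],[0,0,0],[0,0,0],[0,0,0],[0,0,0]],"jaw":[255,255,255,255,255]}'
python3 -c "
from h import *
st()"
```

```text
time: 28.23
eef_pos: [0.4518, 0.2377, 0.0471]
tcp_rot: [0.998, -0.065, -0.001, 0.0]
contact_force: [0.7, -0.1, 0.3]
opening: 1.002
time: 28.65
eef_pos: [0.4525, 0.238, 0.0489]
tcp_rot: [0.998, -0.065, 0.0, 0.0]
contact_force: [-2.4, -0.9, 5.3]
opening: 0.659
time: 29.07
eef_pos: [0.4504, 0.2374, 0.0775]
tcp_rot: [0.998, -0.065, -0.002, 0.001]
contact_force: [0.2, 0.2, -3.5]
opening: 0.662
time: 29.48
eef_pos: [0.4547, 0.2388, 0.1636]
tcp_rot: [0.998, -0.065, 0.004, -0.002]
contact_force: [0.6, 0.8, -2.7]
opening: 0.661
t29.48 tcp [454.7 238.8 163.6] yaxis yaw -97.5 tilt [0.49 0.15] F [ 0.6  0.8 -2.7] op 0.661
```

```bash
python3 -m jog '{"travel":[[4.3,-24.1,0],[4.3,-24.1,0],[4.3,-24.1,0],[4.3,-24.1,0],[4.3,-24.1,0]],"dr":[[0,0,4.1],[0,0,4.1],[0,0,4.1],[0,0,4.1],[0,0,4.1]],"jaw":[255,255,255,255,255]}'
python3 -m jog '{"travel":[[4.3,-24.1,0],[4.3,-24.1,0],[4.3,-24.1,0],[4.3,-24.1,0],[4.3,-24.1,0]],"dr":[[0,0,0],[0,0,0],[0,0,0],[0,0,0],[0,0,0]],"jaw":[255,255,255,255,255]}'
python3 -m jog '{"travel":[[4.3,-24.1,0],[4.3,-24.1,0],[4.3,-24.1,0],[4.3,-24.1,0],[4.3,-24.1,0]],"dr":[[0,0,0],[0,0,0],[0,0,0],[0,0,0],[0,0,0]],"jaw":[255,255,255,255,255]}'
python3 -m jog '{"travel":[[4.3,-24.1,0],[0,0,0],[0,0,0],[0,0,0]],"dr":[[0,0,0],[0,0,0],[0,0,0],[0,0,0]],"jaw":[255,255,255,255]}'
python3 -c "
from h import *
st();im,c=grab('wrist','w11')
"
```

```text
time: 29.9
eef_pos: [0.4727, 0.1163, 0.1572]
tcp_rot: [0.993, 0.115, -0.001, -0.0]
contact_force: [-0.2, 0.2, -3.6]
opening: 0.659
time: 30.32
eef_pos: [0.4942, -0.0042, 0.1572]
tcp_rot: [0.994, 0.113, -0.001, -0.0]
contact_force: [-0.4, 0.1, -2.3]
opening: 0.661
time: 30.73
eef_pos: [0.5158, -0.1245, 0.1571]
tcp_rot: [0.994, 0.113, -0.001, -0.001]
contact_force: [0.3, -0.5, -3.1]
opening: 0.657
time: 31.07
eef_pos: [0.5201, -0.1471, 0.1573]
tcp_rot: [0.994, 0.113, -0.001, -0.001]
contact_force: [-0.2, -0.3, -3.3]
opening: 0.662
t31.07 tcp [ 520.1 -147.1  157.3] yaxis yaw -77.0 tilt [-0.13  0.08] F [-0.2 -0.3 -3.3] op 0.662
```

View pics/w11.png

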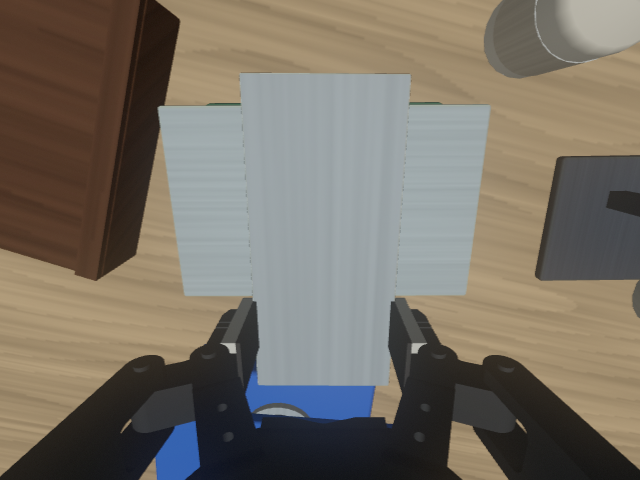

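The last bar is centred over the stack (241–410 against table 160–490). I'm lowering it.

```bash
python3 -m jog '{"travel":[[0,0,-12],[0,0,-12],[0,0,-12],[0,0,-8],[0,0,-4]],"dr":[[0,0,0],[0,0,0],[0,0,0],[0,0,0],[0,0,0]],"jaw":[255,255,255,255,255]}'
python3 -m jog '{"travel":[[0,0,-3],[0,0,-2],[0,0,0],[0,0,0]],"dr":[[0,0,0],[0,0,0],[0,0,0],[0,0,0]],"jaw":[255,255,255,255]}'
python3 -m jog '{"travel":[[0,0,-2],[0,0,-1],[0,0,0],[0,0,0]],"dr":[[0,0,0],[0,0,0],[0,0,0],[0,0,0]],"jaw":[255,255,255,255]}'
```

```text
time: 31.53
eef_pos: [0.5195, -0.1467, 0.1077]
tcp_rot: [0.994, 0.113, -0.002, -0.001]
contact_force: [-0.0, -0.6, -3.8]
opening: 0.661
time: 31.87
eef_pos: [0.5214, -0.1479, 0.1061]
tcp_rot: [0.994, 0.113, 0.0, 0.0]
contact_force: [0.2, -0.6, -3.4]
opening: 0.664
time: 32.2
eef_pos: [0.521, -0.1478, 0.1027]
tcp_rot: [0.994, 0.113, 0.0, 0.0]
contact_force: [-0.3, 0.2, -3.7]
opening: 0.66
```

```bash
python3 -m jog '{"travel":[[0,0,-1.5],[0,0,-1.5],[0,0,0],[0,0,0]],"dr":[[0,0,0],[0,0,0],[0,0,0],[0,0,0]],"jaw":[255,255,255,255]}'
python3 -m jog '{"travel":[[0,0,-1],[0,0,0],[0,0,0]],"dr":[[0,0,0],[0,0,0],[0,0,0]],"jaw":[255,255,255]}'
```

```text
time: 32.53
eef_pos: [0.5209, -0.1477, 0.0994]
tcp_rot: [0.994, 0.113, -0.0, -0.0]
contact_force: [-0.1, -0.1, -3.9]
opening: 0.658
time: 32.78
eef_pos: [0.521, -0.1477, 0.0985]
tcp_rot: [0.994, 0.113, -0.0, -0.0]
contact_force: [-0.3, 0.2, -4.1]
opening: 0.663
```

```bash
python3 -m jog '{"travel":[[0,0,-1],[0,0,-0.5],[0,0,0],[0,0,0]],"dr":[[0,0,0],[0,0,0],[0,0,0],[0,0,0]],"jaw":[255,255,255,255]}'
python3 -m jog '{"travel":[[0,0,-0.5],[0,0,-0.5],[0,0,0],[0,0,0]],"dr":[[0,0,0],[0,0,0],[0,0,0],[0,0,0]],"jaw":[255,255,255,255]}'
```

```text
time: 33.12
eef_pos: [0.5213, -0.1479, 0.0979]
tcp_rot: [0.994, 0.113, 0.0, 0.0]
contact_force: [-2.0, 0.3, 2.7]
opening: 0.661
time: 33.45
eef_pos: [0.5214, -0.1479, 0.0977]
tcp_rot: [0.994, 0.113, 0.0, 0.0]
contact_force: [-2.8, 2.3, 7.2]
opening: 0.662
```

```bash
python3 -m jog '{"travel":[[0,0,0.5],[0,0,0],[0,0,0],[0,0,0],[0,0,0]],"dr":[[0,0,0],[0,0,0],[0,0,0],[0,0,0],[0,0,0]],"jaw":[255,50,30,0,0]}'
python3 -m jog '{"travel":[[0,0,20],[0,0,30],[0,0,35],[0,0,35],[0,0,20]],"dr":[[0,0,0],[0,0,0],[0,0,0],[0,0,0],[0,0,0]],"jaw":[0,0,0,0,0]}'
python3 -m jog '{"travel":[[-20,-25,10],[-20,-25,10],[-20,-25,10],[-20,-25,10],[0,0,0]],"dr":[[0,0,0],[0,0,0],[0,0,0],[0,0,0],[0,0,0]],"jaw":[255,255,255,255,255]}'
python3 -c "
from h import *
st()
im,c=grab('top','top6');hsv=cv2.cvtColor(im,cv2.COLOR_RGB2HSV)
g=(hsv[:,:,1]<60)&(hsv[:,:,2]>110)
rects('top',g,.09,c,box=(330,190,450,290))
print('seat etc: pivot,tip',ray('top',[(505.4,214.1),(515.8,256.7)],.2,c)*1e3)
ims,cs=grab('scene','s7')
print('scene pivot,tip',ray('scene',[(140+160/3.077,310+112/3.077),(140+58/3.077,310+48/3.077)],.2,cs)*1e3)
cr=cv2.resize(im[195:285,330:460,::-1],(520,360));iw,_=grab('wrist','w12')
cv2.imwrite('pics/m12.png',np.hstack([cr,cv2.resize(iw[:,:,::-1],(280,210)).repeat(1,0)[:0] if 0 else cv2.copyMakeBorder(cv2.resize(iw[:,:,::-1],(280,210)),0,150,0,0,0)]))
"
```

```text
time: 33.87
eef_pos: [0.5212, -0.1479, 0.0965]
tcp_rot: [0.994, 0.113, 0.0, 0.0]
contact_force: [0.2, 0.4, -0.5]
opening: 1.002
time: 34.28
eef_pos: [0.5225, -0.1484, 0.2412]
tcp_rot: [0.994, 0.113, 0.003, 0.002]
contact_force: [0.5, 0.2, 0.3]
opening: 1.003
time: 34.7
eef_pos: [0.4395, -0.2519, 0.2792]
tcp_rot: [0.994, 0.111, 0.001, 0.003]
contact_force: [0.6, -0.2, 0.1]
opening: 0.293
t34.70 tcp [ 439.5 -251.9  279.2] yaxis yaw -77.3 tilt [ 0.14 -0.29] F [ 0.6 -0.2  0.1] op 0.293
top [386. 234.] c 579.7 -134.4 L 191.0 W 180.1 yaw -76.6
seat etc: pivot,tip [[ 600.663339   -381.47083753  200.        ]
 [ 507.73961787 -400.99601669  200.        ]]
scene pivot,tip [[ 602.13607661 -379.49649919  200.        ]
 [ 513.05177408 -401.67119705  200.        ]]
```

View pics/m12.png

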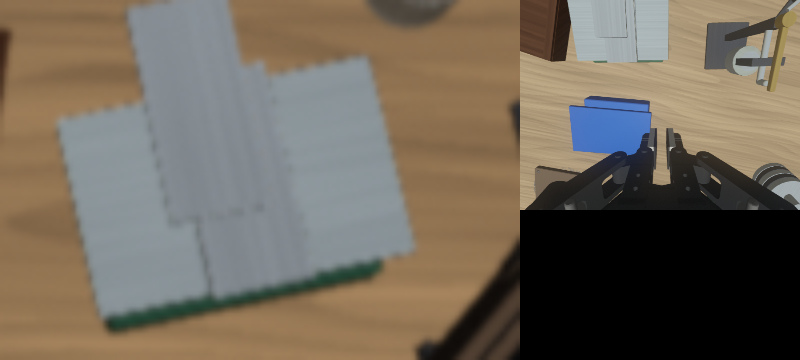

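The top bar has been knocked about 50 mm towards the far side since I released it: front corners at (170,225)/(267,208) in the crop. The two bars below it are still centred. I'll measure it, grip it again and put it back.

```bash
cat > m.py <<'E'
from h import *
def topbar(f='pics/top6.png',z=.108):
    im=cv2.imread(f);c=cam('top');hsv=cv2.cvtColor(im,cv2.COLOR_BGR2HSV)
    g=(hsv[:,:,1]<60)&(hsv[:,:,2]>110);m=np.zeros_like(g);m[180:290,330:450]=g[180:290,330:450]
    v,u=np.where(m);P=ray('top',np.c_[u,v],z,c)[:,:2]*1e3
    a=np.radians(13.3);ux=np.array([np.cos(a),np.sin(a)]);uy=np.array([-ux[1],ux[0]])
    q=P-[553.1,-140.2];l=np.c_[q@ux,q@uy]
    return l,ux,uy
E
python3 - <<'E'
from m import *
l,ux,uy=topbar()
b=l[l[:,0]>72];print('rear part',b.max(0),b.min(0),len(b))
r=[];
for x in range(74,int(b[:,0].max()),4):
    s=b[abs(b[:,0]-x)<2.5][:,1];r.append((x,s.min(),s.max()));print(r[-1])
c=cam('top');F=ray('top',[(372.5,251.25),(396.75,247),(362,198)],.108,c)[:,:2]*1e3-[553.1,-140.2]
print('front corners local',np.c_[F@ux,F@uy])
E
```

```text
rear part [119.78582847  42.7025815 ] [  72.09837894 -171.23799861] 711
(74, np.float64(-17.731840196968413), np.float64(42.70258149648125))
(78, np.float64(-146.81890578552878), np.float64(42.172897371047135))
(82, np.float64(-160.10105743969294), np.float64(41.11264328606208))
(86, np.float64(-163.5882706152415), np.float64(42.33986615321007))
(90, np.float64(-166.48675398386422), np.float64(41.809348894272574))
(94, np.float64(-167.6725630730694), np.float64(40.747425922253214))
(98, np.float64(-168.85970537269384), np.float64(41.976147257912075))
(102, np.float64(-170.0481831324036), np.float64(41.44479427939555))
(106, np.float64(-170.6429235141957), np.float64(42.1433143594739))
(110, np.float64(-171.23799860692932), np.float64(41.61142063991246))
(114, np.float64(-143.4981253207279), np.float64(38.78357021895081))
(118, np.float64(-138.8756576632997), np.float64(-119.8075956447048))
front corners local [[-18.49286613  43.52223659]
 [-20.5477703  -13.63265073]
 [109.32959111  39.31641042]]
```

```bash
python3 -m jog '{"travel":[[20.4,21.2,0],[20.4,21.2,0],[20.4,21.2,0],[20.4,21.2,0],[20.4,21.2,0]],"dr":[[0,0,0],[0,0,0],[0,0,0],[0,0,0],[0,0,0]],"jaw":[0,0,0,0,0]}'
python3 -m jog '{"travel":[[20.4,21.2,0],[0,0,-25],[0,0,-25],[0,0,-25],[0,0,-25]],"dr":[[0,0,0],[0,0,0],[0,0,0],[0,0,0],[0,0,0]],"jaw":[0,0,0,0,0]}'
python3 -m jog '{"travel":[[0,0,-20],[0,0,-15],[0,0,0],[0,0,0]],"dr":[[0,0,0],[0,0,0],[0,0,0],[0,0,0]],"jaw":[0,0,0,0]}'
python3 -c "
from h import *
st()"
```

```text
time: 35.27
eef_pos: [0.5441, -0.1391, 0.2756]
tcp_rot: [0.993, 0.114, -0.001, -0.001]
contact_force: [-0.0, -0.3, 0.5]
opening: 0.731
time: 35.68
eef_pos: [0.5636, -0.1184, 0.1745]
tcp_rot: [0.993, 0.115, -0.0, -0.0]
contact_force: [0.1, 0.2, -0.8]
opening: 1.003
time: 36.02
eef_pos: [0.5628, -0.119, 0.14]
tcp_rot: [0.993, 0.114, -0.001, -0.001]
contact_force: [0.4, 0.0, 1.2]
opening: 1.003
t36.02 tcp [ 562.8 -119.   140. ] yaxis yaw -76.9 tilt [-0.18  0.09] F [0.4 0.  1.2] op 1.003
```

```bash
python3 -m jog '{"travel":[[-0.8,-5.8,-10],[0,0,-10],[0,0,-10],[0,0,-5],[0,0,0]],"dr":[[0,0,0],[0,0,0],[0,0,0],[0,0,0],[0,0,0]],"jaw":[0,0,0,0,0]}'
python3 -m jog '{"travel":[[0,0,-3],[0,0,-3],[0,0,0],[0,0,0]],"dr":[[0,0,0],[0,0,0],[0,0,0],[0,0,0]],"jaw":[0,0,0,0]}'
python3 -c "
from h import *
st();grab('wrist','w13')"
```

```text
time: 36.43
eef_pos: [0.5614, -0.126, 0.1047]
tcp_rot: [0.994, 0.113, -0.001, -0.001]
contact_force: [-0.5, -0.4, -0.5]
opening: 1.002
time: 36.77
eef_pos: [0.5627, -0.1264, 0.1007]
tcp_rot: [0.994, 0.113, 0.0, 0.0]
contact_force: [-0.8, 0.9, -0.2]
opening: 1.0
t36.77 tcp [ 562.7 -126.4  100.7] yaxis yaw -77.0 tilt [ 0.01 -0.  ] F [-0.8  0.9 -0.2] op 1.0
```

View pics/w13.png

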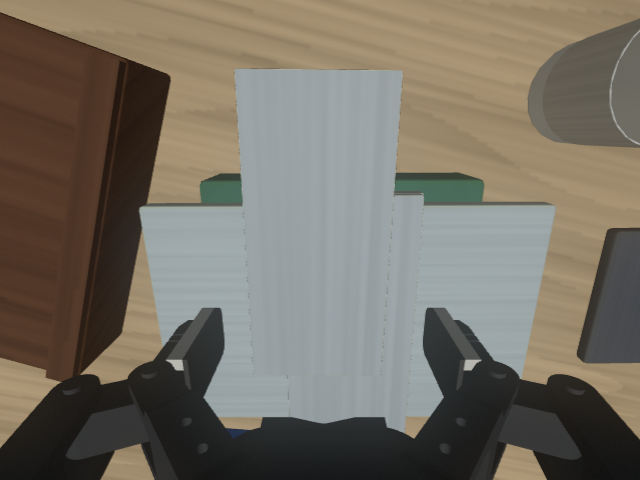

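The top bar lies at (236–402, v 70–375) between the open fingers. The gap is fine, so I'm gripping and lifting.

```bash
python3 -m jog '{"travel":[[0,1.5,-2],[0,0,0],[0,0,0]],"dr":[[0,0,0],[0,0,0],[0,0,0]],"jaw":[0,0,0]}'
python3 -m jog '{"travel":[[0,0,0],[0,0,0],[0,0,0],[0,0,0],[0,0,0]],"dr":[[0,0,0],[0,0,0],[0,0,0],[0,0,0],[0,0,0]],"jaw":[120,255,255,255,255]}' 100
python3 -m jog '{"travel":[[0,0,0],[0,0,0],[0,0,5],[0,0,8],[0,0,10]],"dr":[[0,0,0],[0,0,0],[0,0,0],[0,0,0],[0,0,0]],"jaw":[255,255,255,255,255]}'
python3 -m jog '{"travel":[[0,0,10],[0,0,10],[0,0,5],[0,0,0],[0,0,0]],"dr":[[0,0,0],[0,0,0],[0,0,0],[0,0,0],[0,0,0]],"jaw":[255,255,255,255,255]}'
python3 -c "
from h import *
st();im,c=grab('wrist','w14')
e=cv2.Canny(im,40,100)
for v in (85,120,160): print(v,np.where(e[v])[0])
for u in (280,325,360): print(u,np.where(e[:,u])[0])
"
```

```text
time: 37.07
eef_pos: [0.5626, -0.1247, 0.0986]
tcp_rot: [0.994, 0.113, -0.0, -0.0]
contact_force: [-0.7, 0.1, 0.3]
opening: 0.998
time: 37.48
eef_pos: [0.563, -0.1249, 0.1]
tcp_rot: [0.994, 0.113, 0.0, 0.0]
contact_force: [-1.8, 0.2, 5.6]
opening: 0.648
time: 37.9
eef_pos: [0.5612, -0.1243, 0.1204]
tcp_rot: [0.994, 0.113, -0.002, -0.001]
contact_force: [-0.5, 0.3, -3.4]
opening: 0.654
time: 38.32
eef_pos: [0.5628, -0.1249, 0.1472]
tcp_rot: [0.994, 0.113, 0.0, 0.0]
contact_force: [-0.5, -0.4, -3.9]
opening: 0.652
t38.32 tcp [ 562.8 -124.9  147.2] yaxis yaw -77.0 tilt [ 0.06 -0.02] F [-0.5 -0.4 -3.9] op 0.652
85 [ 16  24 163 167 170 195 196 239 404 501 551 553]
120 [ 14  22 157 161 163 191 242 402 497 551 554]
160 [ 11  19 149 153 155 182 244 400]
280 [ 71 377 394 417]
325 [ 70 381 398 423]
360 [ 70 381 400 417]
```

```bash
python3 -c "
from h import *
B=ray('wrist',[(238,70),(405,70),(386,381),(259,381)],.158)*1e3
P=B;f=(P[0]+P[1]-P[2]-P[3])/2;c=P.mean(0);print(c.round(1),np.linalg.norm(f),np.linalg.norm(P[0]-P[1]),np.linalg.norm(P[3]-P[2]),np.degrees(np.arctan2(f[1],f[0])),'move',[553.1,-140]-c[:2])
"
```

```text
[ 596.1 -115.7  158. ] 128.9773294185911 57.45663053016296 58.22682713411985 13.099682472394559 move [-43.04230452 -24.33501115]
```

Shift by (-43,-24.3), then lower it until it touches at about TCP 98–99.

```bash
python3 -m jog '{"travel":[[-14,-8,0],[-15,-8.3,0],[-14,-8,0],[0,0,0],[0,0,-12]],"dr":[[0,0,0],[0,0,0],[0,0,0],[0,0,0],[0,0,0]],"jaw":[255,255,255,255,255]}'
python3 -m jog '{"travel":[[0,0,-12],[0,0,-12],[0,0,-5],[0,0,0],[0,0,0]],"dr":[[0,0,0],[0,0,0],[0,0,0],[0,0,0],[0,0,0]],"jaw":[255,255,255,255,255]}'
python3 -m jog '{"travel":[[0,0,-3],[0,0,-2],[0,0,0],[0,0,0]],"dr":[[0,0,0],[0,0,0],[0,0,0],[0,0,0]],"jaw":[255,255,255,255]}'
```

```text
time: 38.78
eef_pos: [0.5208, -0.15, 0.1363]
tcp_rot: [0.994, 0.113, 0.002, 0.001]
contact_force: [1.4, -0.5, -3.3]
opening: 0.651
time: 39.2
eef_pos: [0.5194, -0.1487, 0.1046]
tcp_rot: [0.994, 0.113, -0.001, -0.001]
contact_force: [-0.6, 0.2, -3.4]
opening: 0.649
time: 39.53
eef_pos: [0.52, -0.1492, 0.1011]
tcp_rot: [0.994, 0.113, 0.001, 0.0]
contact_force: [0.1, -0.3, -3.4]
opening: 0.653
```

```bash
python3 -m jog '{"travel":[[0,0,-1],[0,0,-1],[0,0,0],[0,0,0]],"dr":[[0,0,0],[0,0,0],[0,0,0],[0,0,0]],"jaw":[255,255,255,255]}'
python3 -m jog '{"travel":[[0,0,-1],[0,0,0],[0,0,0]],"dr":[[0,0,0],[0,0,0],[0,0,0]],"jaw":[255,255,255]}'
python3 -m jog '{"travel":[[0,0,-0.5],[0,0,0],[0,0,0]],"dr":[[0,0,0],[0,0,0],[0,0,0]],"jaw":[255,255,255]}'
```

```text
time: 39.87
eef_pos: [0.52, -0.1493, 0.1]
tcp_rot: [0.994, 0.113, 0.0, 0.0]
contact_force: [-3.8, 1.4, 6.1]
opening: 0.648
time: 40.12
eef_pos: [0.52, -0.1493, 0.0999]
tcp_rot: [0.994, 0.113, 0.0, 0.0]
contact_force: [-6.1, 1.8, 10.6]
opening: 0.649
time: 40.37
eef_pos: [0.5201, -0.1493, 0.0999]
tcp_rot: [0.994, 0.113, -0.0, 0.0]
contact_force: [-6.6, 3.4, 12.2]
opening: 0.652
```

```bash
python3 -m jog '{"travel":[[0,0,0.5],[0,0,0],[0,0,0],[0,0,0],[0,0,0]],"dr":[[0,0,0],[0,0,0],[0,0,0],[0,0,0],[0,0,0]],"jaw":[255,50,30,0,0]}'
python3 -m jog '{"travel":[[0,0,20],[0,0,30],[0,0,35],[0,0,35],[0,0,30]],"dr":[[0,0,0],[0,0,0],[0,0,0],[0,0,0],[0,0,0]],"jaw":[0,0,0,0,0]}'
python3 -m jog '{"travel":[[2,-30,0],[2,-30,0],[2,-30,0],[2,-30,0],[2,-30,0]],"dr":[[0,0,0],[0,0,0],[0,0,0],[0,0,0],[0,0,0]],"jaw":[0,0,255,255,255]}'
python3 -m jog '{"travel":[[2,-30,0],[2,-30,0],[2,-30,0],[2,-30,0],[2,-12,0]],"dr":[[0,0,0],[0,0,0],[0,0,0],[0,0,0],[0,0,0]],"jaw":[255,255,255,255,255]}'
python3 -m jog '{"travel":[[0,0,0],[0,0,0],[0,0,0]],"dr":[[0,0,0],[0,0,0],[0,0,0]],"jaw":[255,255,255]}'
python3 - <<'E'
from m import *
st();im,_=grab('top','top8')
l,ux,uy=topbar('pics/top8.png')
for lo,hi in((-130,-66),(62,80)):
    b=l[(l[:,0]>lo)&(l[:,0]<hi)&(abs(l[:,1])<60)];print(lo,hi,b.min(0),b.max(0),len(b))
# centre strip extents
b=l[abs(l[:,1])<15];print('x ext',b[:,0].min(),b[:,0].max())
im=im[180:290,330:450,::-1];cv2.imwrite('pics/stk.png',cv2.resize(im,None,fx=5,fy=5))
E
```

```text
time: 40.78
eef_pos: [0.5197, -0.1492, 0.0973]
tcp_rot: [0.994, 0.113, 0.0, 0.0]
contact_force: [-0.3, -0.8, 0.5]
opening: 0.997
time: 41.2
eef_pos: [0.5199, -0.1493, 0.2498]
tcp_rot: [0.994, 0.113, 0.001, 0.0]
contact_force: [0.7, -0.2, -0.2]
opening: 1.004
time: 41.62
eef_pos: [0.5296, -0.3005, 0.2473]
tcp_rot: [0.994, 0.113, 0.0, 0.0]
contact_force: [0.1, 0.3, 0.2]
opening: 0.604
time: 42.03
eef_pos: [0.5389, -0.4348, 0.2466]
tcp_rot: [0.994, 0.112, -0.0, 0.0]
contact_force: [0.3, 0.5, -0.8]
opening: 0.003
time: 42.28
eef_pos: [0.5398, -0.4297, 0.2473]
tcp_rot: [0.994, 0.114, -0.0, -0.001]
contact_force: [-0.1, 0.5, 0.7]
opening: 0.004
t42.28 tcp [ 539.8 -429.7  247.3] yaxis yaw -76.9 tilt [-0.02  0.07] F [-0.1  0.5  0.7] op 0.004Traceback (most recent call last):
  File "<stdin>", line 5, in <module>
    return umr_minimum(a, axis, None, out, keepdims, initial, where)
ValueError: zero-size array to reduction operation minimum which has no identity
```

```bash
python3 - <<'E'
from m import *
im=cv2.imread('pics/top8.png');l,ux,uy=topbar('pics/top8.png')
b=l[abs(l[:,1])<15];print('x ext',b[:,0].min(),b[:,0].max())
b=l[(l[:,0]>61)&(abs(l[:,1])<60)];print('rear y ext',b[:,1].min(),b[:,1].max())
# tone profile across the table at several x (local)
c=cam('top');g=im[:,:,2].astype(float)-im[:,:,0]
for x in(-40,0,40):
    ys=np.arange(-84,85,6);X=np.array([553.1,-140.2])+x*ux+ys[:,None]*uy
    p=proj('top',np.c_[X/1e3,np.full(len(ys),.108)],c).round().astype(int);print(x,dict(zip(ys.tolist(),g[p[:,1],p[:,0]].astype(int).tolist())))
E
python3 -m jog '{"travel":[[0,0,-15],[0,0,-15],[0,0,-15],[0,0,-8],[0,0,0]],"dr":[[0,0,0],[0,0,0],[0,0,0],[0,0,0],[0,0,0]],"jaw":[255,255,255,255,255]}'
python3 -m jog '{"travel":[[0,0,0],[0,0,0]],"dr":[[0,0,0],[0,0,0]],"jaw":[255,255]}'
```

```text
x ext -64.43848196506725 66.48349888330443
rear y ext -32.11443980483644 28.3036429883535
-40 {-84: -16, -78: -16, -72: -15, -66: -15, -60: -15, -54: -16, -48: -15, -42: -15, -36: -14, -30: -12, -24: -13, -18: -14, -12: -14, -6: -13, 0: -14, 6: -14, 12: -13, 18: -14, 24: -13, 30: -10, 36: -15, 42: -15, 48: -15, 54: -15, 60: -15, 66: -15, 72: -15, 78: -15, 84: -16}
0 {-84: -15, -78: -15, -72: -15, -66: -15, -60: -16, -54: -16, -48: -15, -42: -15, -36: -16, -30: -14, -24: -13, -18: -13, -12: -13, -6: -14, 0: -13, 6: -13, 12: -14, 18: -13, 24: -14, 30: -13, 36: -15, 42: -16, 48: -15, 54: -15, 60: -16, 66: -15, 72: -16, 78: -15, 84: -15}
40 {-84: -15, -78: -15, -72: -15, -66: -16, -60: -15, -54: -16, -48: -15, -42: -15, -36: -13, -30: -15, -24: -14, -18: -14, -12: -14, -6: -14, 0: -13, 6: -14, 12: -13, 18: -13, 24: -13, 30: -7, 36: -16, 42: -15, 48: -15, 54: -16, 60: -15, 66: -15, 72: -16, 78: -16, 84: -16}
time: 42.75
eef_pos: [0.5381, -0.4292, 0.1896]
tcp_rot: [0.994, 0.113, -0.002, -0.003]
contact_force: [0.9, -0.2, 1.0]
opening: -0.001
time: 42.92
eef_pos: [0.5398, -0.4314, 0.1949]
tcp_rot: [0.994, 0.113, 0.0, 0.0]
contact_force: [0.3, -0.2, -0.2]
opening: -0.001
```

The stack is centred to about 2 mm: extents are x -64..66 and y -32..28. I'm pushing the keeper open towards the stand's +y.

```bash
python3 -m jog '{"travel":[[0,0,-3.5],[-2.4,9.7,0],[-2.4,9.7,0],[-2.4,9.7,0],[-2.4,9.7,0]],"dr":[[0,0,0],[0,0,0],[0,0,0],[0,0,0],[0,0,0]],"jaw":[255,255,255,255,255]}'
python3 -m jog '{"travel":[[-2.4,9.7,0],[-2.4,9.7,0],[-2.4,9.7,0],[-2.4,9.7,0],[-2.4,9.7,0]],"dr":[[0,0,0],[0,0,0],[0,0,0],[0,0,0],[0,0,0]],"jaw":[255,255,255,255,255]}'
python3 -m jog '{"travel":[[0,0,0],[0,0,0],[0,0,0],[0,0,25],[0,0,25]],"dr":[[0,0,0],[0,0,0],[0,0,0],[0,0,0],[0,0,0]],"jaw":[255,255,255,255,255]}'
python3 -m jog '{"travel":[[-30,0,25],[-30,0,0],[-30,0,0],[-20,0,0],[0,0,0]],"dr":[[0,0,0],[0,0,0],[0,0,0],[0,0,0],[0,0,0]],"jaw":[0,0,0,0,0]}'
python3 - <<'E'
from h import *
st()
im,c=grab('top','top9');h=cv2.cvtColor(im,cv2.COLOR_RGB2HSV)
br=(h[:,:,0]>15)&(h[:,:,0]<28)&(h[:,:,1]>140)&(h[:,:,2]>110)
rects('top',br,.2,c,amin=20,box=(440,170,560,290))
iw,_=grab('wrist','w15');cv2.imwrite('pics/m15.png',np.hstack([cv2.resize(im[180:280,430:560,::-1],(400,308)),cv2.resize(iw[:,:,::-1],(400,308))]))
E
```

```text
time: 43.33
eef_pos: [0.5301, -0.3916, 0.1918]
tcp_rot: [0.994, 0.113, 0.001, 0.001]
contact_force: [0.9, -2.3, -0.1]
opening: 0.001
time: 43.75
eef_pos: [0.5176, -0.3424, 0.1909]
tcp_rot: [0.994, 0.113, -0.0, -0.0]
contact_force: [0.4, -0.1, 0.4]
opening: -0.001
time: 44.17
eef_pos: [0.517, -0.3435, 0.2392]
tcp_rot: [0.994, 0.113, -0.002, -0.002]
contact_force: [0.6, -0.3, 0.8]
opening: -0.0
time: 44.58
eef_pos: [0.4055, -0.3444, 0.2664]
tcp_rot: [0.994, 0.112, -0.0, 0.0]
contact_force: [1.4, -1.1, 0.5]
opening: 0.708
t44.58 tcp [ 405.5 -344.4  266.4] yaxis yaw -77.2 tilt [-0.05 -0.03] F [ 1.4 -1.1  0.5] op 0.708
top [488. 222.] c 580.0 -342.8 L 100.3 W 14.6 yaw -63.1
```

View pics/m15.png

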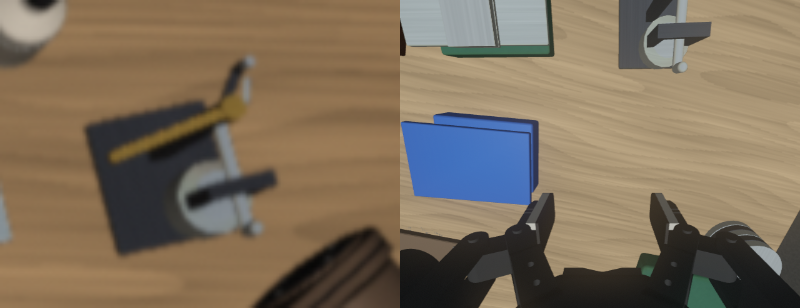

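The keeper is open (yaw -63.1° against 15.3° shut, about 1.37 rad). The weight still hangs, bail centre at about (233,188) in the crop. I'm computing the bail position.

```bash
python3 - <<'E'
from h import *
st()
print(ray('top',[(430+233/3.077,180+188/3.077)],.178)*1e3)
im=cv2.imread('pics/w15.png');print('wrist bail ends', ray('wrist',[(652/1-400,1)],.1)[0][:0])
# wrist view: hstack right half scaled 400/640 x, 308/480 y
f=lambda x,y:((x-400)*1.6,y*480/308)
print(ray('wrist',[f(649,38),f(711,24),f(683,29)],.178)*1e3)
print('hook tip',ray('wrist',[f(680,67)],.186)*1e3, ray('top',[(430+252/3.077,180+228/3.077)],.186)*1e3)
E
```

```text
t44.68 tcp [ 407.9 -344.5  266.5] yaxis yaw -77.1 tilt [ 0.06 -0.03] F [ 0.3  0.7 -0.6] op 0.87
[[ 544.66789356 -387.75085044  178.        ]]
wrist bail ends []
[[ 535.43964054 -360.86062817  178.        ]
 [ 559.59913707 -414.63105892  178.        ]
 [ 549.82218047 -390.2090663   178.        ]]
hook tip [[ 516.94363179 -395.74954807  186.        ]] [[ 515.07442198 -397.63340617  186.        ]]
```

```bash
python3 -m jog '{"travel":[[28,-10,0],[28,-10,0],[28,-10,0],[20,-10,0],[0,0,0]],"dr":[[0,0,0],[0,0,0],[0,0,0],[0,0,0],[0,0,0]],"jaw":[0,0,0,0,0]}'
python3 -m jog '{"travel":[[0,0,0],[0,0,0]],"dr":[[0,0,0],[0,0,0]],"jaw":[0,0]}'
python3 - <<'E'
from h import *
st();im,c=grab('wrist','w16')
cv2.imwrite('pics/m16.png',cv2.resize(im[60:420,120:600,::-1],(800,600),interpolation=2))
E
```

```text
time: 45.1
eef_pos: [0.5158, -0.385, 0.2649]
tcp_rot: [0.993, 0.114, 0.001, 0.0]
contact_force: [-1.5, -0.3, -0.4]
opening: 0.993
time: 45.27
eef_pos: [0.5123, -0.3835, 0.2654]
tcp_rot: [0.994, 0.114, -0.0, -0.001]
contact_force: [0.3, -0.5, -0.1]
opening: 0.999
t45.27 tcp [ 512.3 -383.5  265.4] yaxis yaw -77.0 tilt [-0.05  0.05] F [ 0.3 -0.5 -0.1] op 0.999
```

View pics/m16.png

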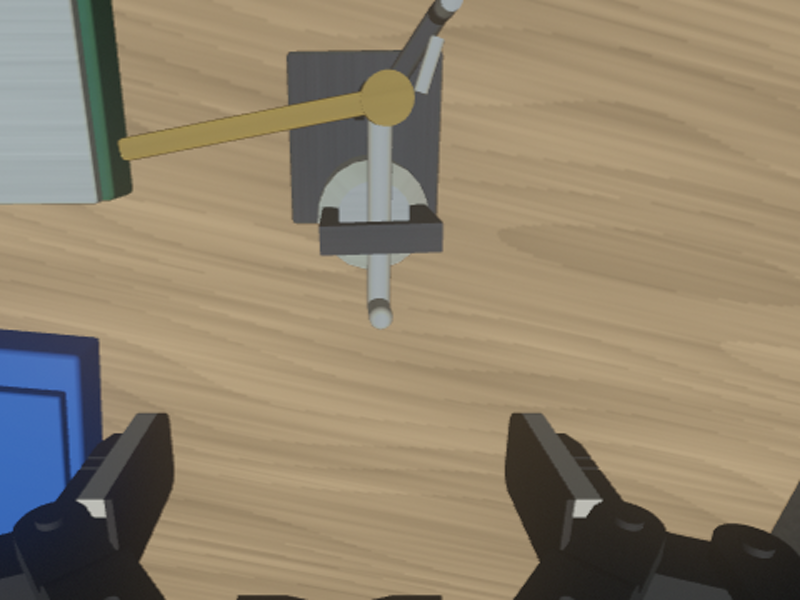

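```bash
python3 - <<'E'
from h import *
f=lambda L:[(120+x*.6,60+y*.6) for x,y in L]
B=ray('wrist',f([(320,225),(440,221),(442,250),(320,255)]),.178)*1e3
print(B.mean(0).round(1),np.linalg.norm(B[0]-B[1]),np.linalg.norm(B[2]-B[1]));d=B[1]+B[2]-B[0]-B[3];print('bail yaw',np.degrees(np.arctan2(d[1],d[0])))
for n,p,z in(('pivot',(387,97),.2),('tip',(380,315),.186),('ktip',(122,150),.2),('arm near bail',(379,270),.17)): print(n,(ray('wrist',f([p]),z)[0]*1e3).round(1))
r=Ro.from_quat(get_state()['tcp_rot']).as_matrix();t=get_state()['eef_pos'][:2]*1e3
print('bail in tool',r[:2,:2].T@(B.mean(0)[:2]-t))
E
```

```text
[ 548.2 -391.5  178. ] 48.20937976476711 11.95063423243861
bail yaw -74.82611106264945
pivot [ 599.7 -379.2  200. ]
tip [ 518.7 -398.3  186. ]
ktip [ 561.9 -293.2  200. ]
arm near bail [ 533.2 -395.3  170. ]
bail in tool [33.55862351 16.02581514]
```

The crop shows the bail across the arm at (320–442, 221–255), the hook tip at (380,317) and the keeper swung left, clear of it. The bail centre is (548,-391.5) with yaw -75°. I'm moving over it and down.

```bash
python3 -m jog '{"travel":[[18,-4,0],[17.7,-4,0],[0,0,0],[0,0,-20],[0,0,-20]],"dr":[[0,0,1.5],[0,0,0],[0,0,0],[0,0,0],[0,0,0]],"jaw":[0,0,0,0,0]}'
python3 -m jog '{"travel":[[0,0,-15],[0,0,-10],[0,0,0],[0,0,0]],"dr":[[0,0,0],[0,0,0],[0,0,0],[0,0,0]],"jaw":[0,0,0,0]}'
```

```text
time: 45.73
eef_pos: [0.5478, -0.3923, 0.2281]
tcp_rot: [0.992, 0.126, 0.001, 0.002]
contact_force: [0.3, -0.2, -0.1]
opening: 1.001
time: 46.07
eef_pos: [0.5471, -0.3917, 0.2011]
tcp_rot: [0.992, 0.126, -0.0, -0.0]
contact_force: [-0.6, 0.1, 0.5]
opening: 0.999
```

```bash
python3 -m jog '{"travel":[[0.5,0,-15],[0.4,0,-15],[0,0,-15],[0,0,-10],[0,0,-5]],"dr":[[0,0,0],[0,0,0],[0,0,0],[0,0,0],[0,0,0]],"jaw":[0,0,0,0,0]}'
python3 -m jog '{"travel":[[0,0,0],[0,0,0],[0,0,0]],"dr":[[0,0,0],[0,0,0],[0,0,0]],"jaw":[0,0,0]}'
python3 -m jog '{"travel":[[0,0,0],[0,0,0],[0,0,0],[0,0,0],[0,0,0]],"dr":[[0,0,0],[0,0,0],[0,0,0],[0,0,0],[0,0,0]],"jaw":[100,150,200,255,255]}' 80
python3 -m jog '{"travel":[[0,0,0],[0,0,0],[0,0,0],[0,0,0]],"dr":[[0,0,0],[0,0,0],[0,0,0],[0,0,0]],"jaw":[255,255,255,255]}'
```

```text
time: 46.48
eef_pos: [0.5474, -0.3907, 0.1374]
tcp_rot: [0.992, 0.126, -0.002, -0.002]
contact_force: [-0.0, 0.5, -0.0]
opening: 0.999
time: 46.73
eef_pos: [0.549, -0.3922, 0.1419]
tcp_rot: [0.992, 0.126, 0.0, 0.001]
contact_force: [0.5, 0.8, -0.2]
opening: 1.002
time: 47.15
eef_pos: [0.5491, -0.3924, 0.1422]
tcp_rot: [0.992, 0.126, 0.001, 0.001]
contact_force: [-0.5, -0.5, 2.2]
opening: 0.572
time: 47.48
eef_pos: [0.5491, -0.3924, 0.1422]
tcp_rot: [0.992, 0.126, 0.001, 0.001]
contact_force: [1.0, -1.7, 5.1]
opening: 0.572
```

```bash
python3 -m jog '{"travel":[[0,0,5],[0,0,6],[0,0,7],[0,0,6],[0,0,0]],"dr":[[0,0,0],[0,0,0],[0,0,0],[0,0,0],[0,0,0]],"jaw":[255,255,255,255,255]}'
python3 -m jog '{"travel":[[0,0,0],[0,0,0]],"dr":[[0,0,0],[0,0,0]],"jaw":[255,255]}'
```

```text
time: 47.9
eef_pos: [0.5489, -0.392, 0.166]
tcp_rot: [0.992, 0.126, 0.0, 0.0]
contact_force: [0.8, -1.0, -6.0]
opening: 0.57
time: 48.07
eef_pos: [0.5484, -0.3916, 0.1647]
tcp_rot: [0.992, 0.126, -0.0, -0.0]
contact_force: [0.6, -0.2, -6.1]
opening: 0.573
```

```bash
python3 -m jog '{"travel":[[-5,-1.2,1],[-8,-1.9,0],[-8,-1.9,0],[-8,-1.9,0],[-8,-1.9,0]],"dr":[[0,0,0],[0,0,0],[0,0,0],[0,0,0],[0,0,0]],"jaw":[255,255,255,255,255]}'
python3 -m jog '{"travel":[[-10,-2.4,0],[-10,-2.4,0],[-15,-3.6,0],[-15,-3.6,0],[-15,-3.6,0]],"dr":[[0,0,0],[0,0,0],[0,0,0],[0,0,0],[0,0,0]],"jaw":[255,255,255,255,255]}'
```

```text
time: 48.48
eef_pos: [0.5104, -0.4009, 0.166]
tcp_rot: [0.992, 0.126, -0.0, -0.0]
contact_force: [0.4, 0.6, -6.0]
opening: 0.575
time: 48.9
eef_pos: [0.4448, -0.4166, 0.1662]
tcp_rot: [0.992, 0.126, -0.0, 0.0]
contact_force: [-0.6, -0.2, -7.0]
opening: 0.569
```

```bash
python3 -m jog '{"travel":[[0,0,12],[0,0,15],[0,0,15],[0,0,10],[0,0,0]],"dr":[[0,0,0],[0,0,0],[0,0,0],[0,0,0],[0,0,0]],"jaw":[255,255,255,255,255]}'
python3 -m jog '{"travel":[[9,23,0],[9.1,23,0],[9.1,23,0],[9.1,23,0],[9.1,23,0]],"dr":[[0,0,0],[0,0,0],[0,0,0],[0,0,0],[0,0,0]],"jaw":[255,255,255,255,255]}'
python3 -m jog '{"travel":[[9.1,23,0],[9.1,23,0],[9.1,23,0],[9.1,23,0],[9.1,23,0]],"dr":[[0,0,0],[0,0,0],[0,0,0],[0,0,0],[0,0,0]],"jaw":[255,255,255,255,255]}'
python3 -m jog '{"travel":[[9.1,23,0],[9.1,23,0],[0,0,0],[0,0,0],[0,0,0]],"dr":[[0,0,0],[0,0,0],[0,0,0],[0,0,0],[0,0,0]],"jaw":[255,255,255,255,255]}'
python3 -c "
from h import *
st()
from m import *
im,_=grab('scene','s9')"
```

```text
time: 49.32
eef_pos: [0.4474, -0.4179, 0.2223]
tcp_rot: [0.992, 0.126, 0.002, 0.003]
contact_force: [0.6, -0.8, -4.6]
opening: 0.564
time: 49.73
eef_pos: [0.4918, -0.2999, 0.2172]
tcp_rot: [0.992, 0.126, -0.0, -0.001]
contact_force: [-0.0, 0.8, -6.4]
opening: 0.568
time: 50.15
eef_pos: [0.5374, -0.1848, 0.2173]
tcp_rot: [0.992, 0.126, -0.0, -0.0]
contact_force: [0.7, 0.0, -6.3]
opening: 0.571
time: 50.57
eef_pos: [0.5553, -0.1403, 0.2175]
tcp_rot: [0.992, 0.127, -0.001, 0.0]
contact_force: [-0.1, -1.0, -5.7]
opening: 0.57
t50.57 tcp [ 555.3 -140.3  217.5] yaxis yaw -75.5 tilt [-0.06 -0.01] F [-0.1 -1.  -5.7] op 0.57
```

```bash
python3 -m jog '{"travel":[[-0.5,0,-12],[-0.5,0,-12],[0,0,-8],[0,0,-5],[0,0,0]],"dr":[[0,0,0],[0,0,0],[0,0,0],[0,0,0],[0,0,0]],"jaw":[255,255,255,255,255]}'
python3 -m jog '{"travel":[[0,0,-1],[0,0,-1],[0,0,0],[0,0,0]],"dr":[[0,0,0],[0,0,0],[0,0,0],[0,0,0]],"jaw":[255,255,255,255]}'
python3 -m jog '{"travel":[[0,0,-2],[0,0,-1],[0,0,0],[0,0,0]],"dr":[[0,0,0],[0,0,0],[0,0,0],[0,0,0]],"jaw":[255,255,255,255]}'
```

```text
time: 51.03
eef_pos: [0.5531, -0.14, 0.1782]
tcp_rot: [0.992, 0.126, -0.002, -0.001]
contact_force: [-0.2, -0.1, -7.1]
opening: 0.571
time: 51.37
eef_pos: [0.5551, -0.1404, 0.1798]
tcp_rot: [0.992, 0.126, 0.001, 0.0]
contact_force: [-0.1, -0.6, -5.9]
opening: 0.572
time: 51.7
eef_pos: [0.5546, -0.1402, 0.176]
tcp_rot: [0.992, 0.126, -0.0, -0.0]
contact_force: [-0.0, -0.3, -6.2]
opening: 0.57
```

```bash
python3 -m jog '{"travel":[[0,0,-1.5],[0,0,-1],[0,0,0],[0,0,0]],"dr":[[0,0,0],[0,0,0],[0,0,0],[0,0,0]],"jaw":[255,255,255,255]}'
python3 -m jog '{"travel":[[0,0,-1],[0,0,0],[0,0,0]],"dr":[[0,0,0],[0,0,0],[0,0,0]],"jaw":[255,255,255]}'
python3 -m jog '{"travel":[[0,0,-0.7],[0,0,0],[0,0,0]],"dr":[[0,0,0],[0,0,0],[0,0,0]],"jaw":[255,255,255]}'
```

```text
time: 52.03
eef_pos: [0.5546, -0.1402, 0.1734]
tcp_rot: [0.992, 0.126, -0.0, -0.0]
contact_force: [-0.3, 0.4, -6.6]
opening: 0.571
time: 52.28
eef_pos: [0.5547, -0.1402, 0.1726]
tcp_rot: [0.992, 0.126, -0.0, -0.0]
contact_force: [-0.6, -0.3, -5.6]
opening: 0.57
time: 52.53
eef_pos: [0.5548, -0.1403, 0.1725]
tcp_rot: [0.992, 0.126, 0.0, 0.0]
contact_force: [-1.4, 0.8, -3.8]
opening: 0.569
```

```bash
python3 -m jog '{"travel":[[0,0,-0.7],[0,0,0],[0,0,0]],"dr":[[0,0,0],[0,0,0],[0,0,0]],"jaw":[255,255,255]}'
python3 -m jog '{"travel":[[0,0,0],[0,0,0],[0,0,0],[0,0,0],[0,0,0]],"dr":[[0,0,0],[0,0,0],[0,0,0],[0,0,0],[0,0,0]],"jaw":[90,70,40,0,0]}'
python3 -m jog '{"travel":[[0,0,10],[0,0,20],[0,0,25],[0,0,25],[0,0,20]],"dr":[[0,0,0],[0,0,0],[0,0,0],[0,0,0],[0,0,0]],"jaw":[0,0,0,0,0]}'
python3 -c "
from h import *
st();grab('wrist','w17')
im=cv2.imread('pics/w17.png');h=cv2.cvtColor(im,cv2.COLOR_BGR2HSV);d=((h[:,:,2]<95)&(h[:,:,1]<60)).astype(np.uint8)
for k in cv2.findContours(d[:330],cv2.RETR_EXTERNAL,cv2.CHAIN_APPROX_NONE)[0]:
  if cv2.contourArea(k)>300: print(cv2.boundingRect(k),cv2.contourArea(k))
"
```

```text
time: 52.78
eef_pos: [0.5549, -0.1402, 0.1724]
tcp_rot: [0.992, 0.126, 0.0, 0.0]
contact_force: [-4.4, 1.5, 2.5]
opening: 0.568
time: 53.2
eef_pos: [0.555, -0.1404, 0.1714]
tcp_rot: [0.992, 0.126, 0.0, 0.0]
contact_force: [0.4, -0.2, 0.3]
opening: 1.004
time: 53.62
eef_pos: [0.5553, -0.1405, 0.2742]
tcp_rot: [0.992, 0.126, 0.001, 0.001]
contact_force: [0.3, -0.3, -0.9]
opening: 1.002
t53.62 tcp [ 555.3 -140.5  274.2] yaxis yaw -75.5 tilt [ 0.15 -0.07] F [ 0.3 -0.3 -0.9] op 1.002
(200, 308, 24, 22) 305.5
(285, 231, 76, 23) 633.5
(473, 186, 124, 87) 5862.0
(507, 68, 48, 43) 1249.5
```

The weight is released on the stack and the bail shows at (285–361, 231–254) beneath the tool. I'm moving behind the open keeper with closed fingers.

```bash
python3 -m jog '{"travel":[[8.2,-24.8,0],[8.2,-24.8,0],[8.2,-24.8,0],[8.2,-24.8,0],[8.2,-24.8,0]],"dr":[[0,0,0],[0,0,0],[0,0,0],[0,0,0],[0,0,0]],"jaw":[0,0,255,255,255]}'
python3 -m jog '{"travel":[[8.2,-24.8,0],[8.2,-24.8,0],[0,0,0],[0,0,-20],[0,0,-20]],"dr":[[0,0,0],[0,0,0],[0,0,0],[0,0,0],[0,0,0]],"jaw":[255,255,255,255,255]}'
python3 -m jog '{"travel":[[0,0,-15],[0,0,-10],[0,0,0],[0,0,0]],"dr":[[0,0,0],[0,0,0],[0,0,0],[0,0,0]],"jaw":[255,255,255,255]}'
python3 -c "
from h import *
im,c=grab('top','top10');h=cv2.cvtColor(im,cv2.COLOR_RGB2HSV)
print('oil cap',ray('top',[(443,177)],.15)*1e3)"
```

```text
time: 54.08
eef_pos: [0.5961, -0.2654, 0.2717]
tcp_rot: [0.992, 0.126, 0.0, 0.0]
contact_force: [0.4, -0.8, -1.1]
opening: 0.603
time: 54.5
eef_pos: [0.613, -0.3147, 0.2331]
tcp_rot: [0.992, 0.126, 0.002, 0.001]
contact_force: [-0.9, 0.6, -0.8]
opening: 0.001
time: 54.83
eef_pos: [0.612, -0.3134, 0.2059]
tcp_rot: [0.992, 0.126, -0.0, -0.0]
contact_force: [0.2, -0.3, 0.8]
opening: 0.001
oil cap [[ 694.18803112 -258.08104796  150.        ]]
```

```bash
python3 -m jog '{"travel":[[0,0,-7],[0,0,-7],[0,0,0],[-10,-2.5,0],[-10,-2.5,0]],"dr":[[0,0,0],[0,0,0],[0,0,0],[0,0,0],[0,0,0]],"jaw":[255,255,255,255,255]}'
python3 -m jog '{"travel":[[-8,-2.8,0],[-8,-2.8,0],[-8,-2.8,0],[-7,-6,0],[-7,-6,0]],"dr":[[0,0,0],[0,0,0],[0,0,0],[0,0,0],[0,0,0]],"jaw":[255,255,255,255,255]}'
python3 -m jog '{"travel":[[-5,-7,0],[-4,-7,0],[-4,-8,0],[0,0,0],[0,0,0]],"dr":[[0,0,0],[0,0,0],[0,0,0],[0,0,0],[0,0,0]],"jaw":[255,255,255,255,255]}'
python3 -m jog '{"travel":[[0,0,20],[0,0,30],[-30,0,20],[-35,0,0],[-35,0,0]],"dr":[[0,0,0],[0,0,0],[0,0,0],[0,0,0],[0,0,0]],"jaw":[255,255,255,255,255]}'
python3 -m jog '{"travel":[[-30,0,0],[-20,0,0],[0,0,0],[0,0,0]],"dr":[[0,0,0],[0,0,0],[0,0,0],[0,0,0]],"jaw":[255,255,255,255]}'
python3 - <<'E'
from h import *
st()
im,c=grab('top','top11');h=cv2.cvtColor(im,cv2.COLOR_RGB2HSV)
br=(h[:,:,0]>15)&(h[:,:,0]<28)&(h[:,:,1]>140)&(h[:,:,2]>110)
rects('top',br,.2,c,amin=20,box=(440,170,560,290))
w,cw=grab('wrist','w18');s,cs=grab('scene','s11')
# weight: dark bail, top & scene
for n,i,cc,box in(('top',im,c,(350,190,430,280)),('scene',s,cs,(215,235,310,330))):
    hh=cv2.cvtColor(i,cv2.COLOR_RGB2HSV);x0,y0,x1,y1=box
    d=(hh[:,:,2]<75)&(hh[:,:,1]<90);rects(n,d,.208,cc,amin=8,box=box)
for f,z in (('top0',0),('top11',0)):
    i=cv2.imread(f'pics/{f}.png');hh=cv2.cvtColor(i,cv2.COLOR_BGR2HSV);print(f)
    g=(hh[:,:,1]<45)&(hh[:,:,2]>105);rects('top',g,z,c,amin=60,box=(120,200,195,345));rects('top',g,.15,c,amin=40,box=(420,165,455,205))
E
```

```text
time: 55.3
eef_pos: [0.5916, -0.3188, 0.1921]
tcp_rot: [0.992, 0.127, -0.0, -0.0]
contact_force: [-0.7, -0.3, -0.1]
opening: 0.001
time: 55.72
eef_pos: [0.5535, -0.34, 0.193]
tcp_rot: [0.992, 0.126, 0.0, 0.001]
contact_force: [2.3, 0.2, 2.1]
opening: -0.002
time: 56.13
eef_pos: [0.5403, -0.3616, 0.1914]
tcp_rot: [0.992, 0.126, -0.001, -0.001]
contact_force: [-1.0, 0.0, -0.1]
opening: 0.003
time: 56.55
eef_pos: [0.441, -0.3612, 0.2639]
tcp_rot: [0.992, 0.127, 0.001, 0.001]
contact_force: [0.0, -1.2, -0.6]
opening: -0.001
time: 56.88
eef_pos: [0.3907, -0.361, 0.2621]
tcp_rot: [0.992, 0.126, 0.0, -0.0]
contact_force: [0.6, 0.3, -1.2]
opening: -0.0
t56.88 tcp [ 390.7 -361.   262.1] yaxis yaw -75.6 tilt [0.01 0.02] F [ 0.6  0.3 -1.2] op -0.0
top [510. 233.] c 557.1 -390.0 L 102.5 W 13.8 yaw 10.0
top [394. 233.] c 550.6 -137.6 L 55.8 W 15.7 yaw -74.6
top [424. 192.] c 645.0 -201.9 L 10.7 W 6.9 yaw 25.9
scene [276. 307.] c 663.2 -198.8 L 175.7 W 89.8 yaw 70.6
scene [266. 285.] c 607.0 -171.8 L 50.1 W 32.0 yaw 60.2
scene [262. 267.] c 567.0 -147.7 L 69.3 W 31.3 yaw -74.7
top0
top [176. 303.] c 410.5 372.1 L 178.7 W 37.3 yaw -1.4
top [144. 228.] c 585.9 460.4 L 87.2 W 85.1 yaw 3.6
top [438. 183.] c 679.4 -245.0 L 53.1 W 47.9 yaw 47.5
top11
top [176. 303.] c 410.5 372.0 L 178.7 W 37.3 yaw -1.4
top [144. 228.] c 585.9 460.4 L 87.4 W 85.1 yaw 3.6
top [438. 183.] c 679.5 -245.4 L 53.5 W 48.8 yaw 50.3
```

The gauge, spanner and oil are unmoved and the weight is centred. The keeper reads yaw 10.0° against 15.3° when first shut, so I'm checking whether it is fully home.

```bash
cat > k.py <<'E'
from h import *
def brass(n,i,c,box):
    h=cv2.cvtColor(i,cv2.COLOR_BGR2HSV);br=(h[:,:,0]>15)&(h[:,:,0]<28)&(h[:,:,1]>140)&(h[:,:,2]>105)
    m=np.zeros(br.shape,np.uint8);x0,y0,x1,y1=box;m[y0:y1,x0:x1]=br[y0:y1,x0:x1]
    k=max(cv2.findContours(m,cv2.RETR_EXTERNAL,cv2.CHAIN_APPROX_NONE)[0],key=cv2.contourArea)
    P=ray(n,k[:,0,:],.2,c)[:,:2]*1e3;l=cv2.fitLine(P.astype(np.float32),cv2.DIST_HUBER,0,.01,.01).ravel()
    print(n,'yaw',np.degrees(np.arctan(l[1]/l[0])).round(1),'c',P.mean(0).round(1),'min/max x',P[P[:,0].argmin()].round(1),P[P[:,0].argmax()].round(1))
E
python3 - <<'E'
from k import *
for n in('top','scene'):
    b=(480,190,540,270) if n=='top' else(145,310,215,360)
    i,c=grab(n,n+'12')
    for f in(n+'0',n+'12'): print(f,end=' ');brass(n,cv2.imread(f'pics/{f}.png'),c,b)
st()
E
```

```text
top0 top yaw 13.6 c [ 559.6 -390.8] min/max x [ 509.3 -401.5] [ 607.6 -385.2]
top12 top yaw 12.2 c [ 558.7 -390.8] min/max x [ 509.2 -399.3] [ 607.6 -383. ]
scene0 scene yaw -52.2 c [ 537.1 -434. ] min/max x [ 506.1 -432.8] [ 559.8 -454.5]
scene12 scene yaw 17.2 c [ 550.8 -390.1] min/max x [ 505.6 -403.9] [ 605.  -381.7]
t57.13 tcp [ 392.  -361.1  262. ] yaxis yaw -75.4 tilt [-0.01  0.03] F [0.5 0.6 0.4] op -0.001
```

```bash
python3 - <<'E'
from m import *
import k
i,c=grab('top','top13');k.brass('top',cv2.imread('pics/top13.png'),c,(480,190,540,270))
l,ux,uy=topbar('pics/top13.png')
b=l[(abs(l[:,1])<28)];f=b[b[:,0]<-40];r=b[b[:,0]>40];print('x ext',f[:,0].min(),r[:,0].max())
b=l[(l[:,0]>61)&(abs(l[:,1])<60)];print('rear y ext',b[:,1].min(),b[:,1].max())
d=np.array([550.6,-137.6])-[553.1,-140.2];print('weight local',d@ux,d@uy);st()
E
```

```text
top yaw 11.9 c [ 558.1 -390.9] min/max x [ 507.1 -399.2] [ 607.6 -383. ]
x ext -64.2813824802627 66.48349888330443
rear y ext -32.11443980483644 26.019661157036165
weight local -1.8348178652536506 3.105389412190685
t57.18 tcp [ 391.9 -361.1  262. ] yaxis yaw -75.4 tilt [-0.01  0.03] F [ 0.6 -0.1 -1. ] op -0.002
```

```bash
python3 -c "
from plant import *
print(sign_off())"
```

```text
the job is handed in; nothing more can be done
None
```

The job is handed in at about 57 s. All three bars are stacked on the load table, the hook weight stands on them, and the keeper is shut. `sign_off()` reports no verdict.

**What I did:** I pushed each bar out over the plinth's front edge with closed fingers, gripped it and stacked it on the green tester. The first push on the right bar passed just above it, so I repeated it lower. The top bar was knocked about 50 mm aside after I had placed it; I gripped it again and put it back. I then swung the keeper open to about 1.37 rad, with the weight still hanging. I lifted the weight off the hook, set it on the stack, and pushed the keeper past centre so that it snapped shut.

**Last checks, by measurement only (my picture views were used up):**
- **Stack:** the top bar is centred to about 1 mm in x and 3 mm in y. The lower two bars were last seen centred in the pictures.
- **Weight:** about 4 mm from the table centre. I did not measure its tilt separately.
- **Bystanders:** the gauge, oil bottle and spanner are within 0.5 mm of where they started.
- **Robot:** it stands clear of everything.

**Where readings disagreed:** for the keeper, one rectangle fit just after closing read 10.0° against 15.3° when it was first shut, about 0.09 rad off. The later line fits read 12.2° and 11.9° against 13.6°, about 0.03 rad off and roughly one pixel. I took it as fully shut.

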